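# Pack the practical kit in layers after a dental class

## Robot

A 6-joint arm with a two-finger parallel gripper is mounted at the origin on the work surface. World frame = base frame: x ahead of the robot, y to its left, z up, the work surface at z = 0. Lengths are in m, angles in rad, forces in N, time in s.
With the tool pointing down it reaches from about 0.325 to 0.9 m from the base axis. Payload 6.1 kg.
Tool frame: the origin (TCP) lies on the mounting face of the last link; the fingertips stand 173 mm ahead of it and the grasp point (between the pads) lies 155 mm ahead of it; z points along the fingers, x is the direction in which the jaws open and shut, and the axes are right-handed (so a half turn about z gives the same grasp; the last joint's range is limited). The gripper opens to 85 mm and grips with 20 to 120 N. Pads are 22 mm wide; open, the fingers measure 114 mm over their backs; the gripper's body (76 mm by 85 mm) begins 54 mm behind the grasp point. The pads swing forward as they close: fully open they stand 13 mm farther back than shut.
Start: joints at [-1.437, 0.22, 1.526, -0, 1.395, -0.126], TCP at [0.161, -0.604, 0.405] pointing down, gripper open.
Joint ranges: [-2.98, 2.98], [-0.91, 2.08], [0.09, 2.57], [-1.24, 4.39], [0.2, 2.65], [-2.68, 2.68]. Speed limits (rad/s): [2.57, 2.57, 3.01, 3.14, 3.14, 3.14].

## Interface

Orientations are given as [roll, pitch, yaw] about the fixed x, y, z axes, in that order (R = Rz(yaw) Ry(pitch) Rx(roll)).
In Python, from cell import manip gives the robot as it stands. The module is installed in compiled form; this text tells all that it offers.
- The arm moves only by the tool send_rows, never from a script. Its argument "commands" is a list that holds one entry, the list of rows, each a list of 5 numbers: the finger opening in mm, from 0 to 85.4, then the shift along the tool's x, y, z in mm, then the turn about the tool's z in rad. In form: [[[jaw, tx, ty, tz, yaw], ...]]. A call has 1 to 8 rows; each row is the pose to reach, as a shift and turn from the pose commanded when the call began, along the tool's axes at that moment; what a row does not reach only later rows make up. A row lasts 1/12 s, in which the tool goes at most 41.7 mm and 7.16 degrees, less where a joint would pass 70% of its speed; a pose out of reach is approached as far as the arm can. A call with a gripper value outside its range is refused whole. The fingers move at their own pace and stop on an object; "newtons" is the grip in N (left out, the last holds). Time passes only in rows, so rows that repeat a pose let the fingers close. It gives the time, the measured TCP pose, the force and the opening at its end, in the units of the state.
- manip.read_state(): the state, without advancing time (a new reading comes with each control period).
- manip.get_image(name): name is "scene" or "top" or "wrist"; returns (picture, depth): 400x640x3 uint8, blue, green, red; 400x640 float32, m along the optical axis (not along the pixel's ray), 0 where there is no reading.
- manip.camera_params(name): a dict with "K" (3x3 intrinsics, pixels), "R" (3x3) and "t" (3): a world point X has camera coordinates R X + t. Camera axes: x right, y down, z forward; pixel columns grow to the right and rows downward; lengths in m; the calibration is good to about 2 mm. A picture is of the moment at which its call begins: read the wrist's pose just before it. camera_params takes no time and is no camera call; for the wrist camera it gives the pose at the moment of the call.
- manip.sign_off(): hands the job in, once; it reports no verdict.
The state is a dict: "time": time; "qpos": joint angles; "dq": joint speeds; "joint_efforts": joint torques, N m; "eef_pos": TCP position; "tool_rot": TCP orientation; "wrist_force": force on the tool from outside, world axes, zero at the start; "torque": the same for the moment, N m; "grip_width": finger opening in m.
Only numpy, scipy, OpenCV 4.12 (cv2) and the standard library are available. Lean on these libraries where they do the work, as an engineer would, in place of code of your own. Each camera call takes 0.05 s, during which the arm holds its last target. There are 200 camera calls.

## Task

Pack the student's kit into the open white case: lay the jaw model in its pocket, flat, with its front teeth towards the blade end, and the handpiece level in its low rests with the nose in the narrow one. Then lift the blue mixing spatula up and off its peg and lay it last, flat in the high rests across the top of both, handle end in the narrower rest. Set everything down without dropping it, and do not disturb the plaster knife on the next peg, the cup or the bur box.

Things in the scene. Friction and masses are not known exactly. Their poses are not given: they have to be found in the camera images.
- case: Open white kit case with grey insert, fixed. Outside 158 (x) by 216 (y) by 50 mm high, walls and floor 4. Origin at the centre of its underside, z up. Low layer on its floor: handpiece at y +40, jaw at y -40. High layer: spatula along y at x = 0 over both, 6 above their tops (34 up when seated).
- jaw_pocket (a point): Centre of the jaw pocket (black D shape on the case's floor), case (0, -40, 4). The jaw's origin goes here, its +x along the case's +y, so front teeth towards -y (blade end). Low white ribs: straight back one at y -6.5 (44 long), two slanting front ones near (+-24, -64), 4 thick, tops 16 up; about 4 to 5 play; x sides open for the fingers.
- hp_seat (a point): Where the handpiece's origin goes: case (0, 40, 22), axis along the case's x, nose to +x. White low U rests, each 10 long: wide one at x -45 (31 wide, seat 10 up, cheeks 12 high, 6 thick) for the body, narrow one at x +38 (23 wide, seat 14 up, cheeks 10 high) for the nose. Free between them.
- spat_seat (a point): Where the spatula's origin goes: case (0, 0, 40), its +x (handle end) along the case's +y. Yellow high rests, seats 40 up, 10 long in y, cheeks 9 high and 6 thick: narrower one at y +88 (30 wide) for the eye of the handle, wider one at y -88 (40 wide) for the blade.
- jaw: Jaw model, 90 g or so: pink D-shaped base 54 wide (y), 54 long (x), 15 high, ivory tooth arch inset 2, 30 high in all. Origin on the underside; front teeth at x -27, flat back at +27; sides y +-27 flat from x 0 to 27, front rounded (radius 27): grip across y near x +5. Stands on the bench beyond the case; swaps places with cup and bur box.
- jaw_front (a point): Front edge of the jaw's underside, (-27, 0, 0) mm in its frame.
- handpiece: Metal dental handpiece, no cord, 136 mm long, 130 g or so. Origin on its axis at mid-length, x to the nose. Body 24 diameter from x -62 to +5, taper to 16 at +25, 16 to +48, taper to 7 at +68. Balance near x -14: grip the body there. Starts on the sloping rest, nose up and away from the robot, 30 degrees from level; any roll.
- nose (a point): Nose end of the handpiece, on its axis (x +68 mm).
- tail (a point): Tail end of the handpiece, on its axis (x -68 mm).
- rest: Black sloping handpiece rest, fixed, base 125 by 70 mm, 105 high at +x. Origin at the centre of its underside; handpiece's middle 80 above it, axis rising 30 degrees towards +x. U cheeks 10 long at -45 and +38 along the axis, just below the axis; a stop at the tail; a 16 wide spine 19 below the axis. Lift off square to the axis.
- rack: White sloping tool rack, fixed, 176 wide (y), 165 deep, 170 high; origin at the centre of its underside. Its plane rises 40 degrees to +x. Upper bar with two pegs at y +-37, 6 diameter, 22 long, square to the slope; lower bar 161 down the slope; each 16 wide; open between. Side bars 6 thick at y +-85. Spatula and knife hang on either peg, lying on both bars.
- spatula: Blue plastic mixing spatula, 190 long, 50 g. Origin on its flat underside at mid-length, +x to handle end, z out of its upper face. Handle 20 wide, 10 thick, x -10 to +71; eye to +95, 22 wide, 13 hole at +83; blade 32 wide, 3.5 thick, to -95. Balance x +15. Hangs handle up, z leaning 40 degrees to the robot. Ease it 3 up the slope, then 30 along its z to clear the peg.
- blade_tip (a point): Tip of the spatula's blade, on the underside (x -95 mm).
- handle_end (a point): Handle end of the spatula, on the underside (x +95 mm).
- knife: Plaster knife, wooden handle, steel blade, 190 mm long; hangs like the spatula on the other peg, 74 mm away. Bystander: leave it hanging.
- cup: White ceramic cup, 72 mm across, 60 high, origin at the centre of its underside. Bystander.
- burbox: Bur box, clear with pink lid and brass shanks, 48 (x) by 62 (y) by 43 mm high, origin at the centre of its underside. Bystander. (Cream and blue motor control units, 155 by 105 by 86 mm high, fixed, stand clear of the work at the far left and right, more than 470 mm from the robot's centre line: obstacles only.)
Not all that is in view belongs to the job. Leave any purple or turquoise look-alike of the jaw alone. What is shaped like the spatula but yellow is not meant.

How it is judged:
By the outcome, as a careful person would: the job done as asked, in the order asked, and still so for the second after the job is handed in, with the robot touching nothing.
It also fails if it takes over 72 s, if anything falls off the work surface, if the arm or the gripper's body presses on something with over 40 N, if the wrist force passes 120 N, or if a joint passes its speed limit or range.

## Working session

There is one attempt and no reset: what is moved stays moved. The work goes in short steps, Python scripts to look and compute and a tool call to move; the robot and the scene stay as the last step left them, time stands still between calls to the robot, and variables do not carry over. Pictures are saved under pics/ and viewed, about 8 in all and at most 12, crops included, and the job is handed in when it is done.

Besides the shell and the picture viewer there is one more tool, called as a command line: name --argument value ..., lists and objects as JSON in quotes. send_rows: Moves the arm, as the interface text tells. Its arguments: {"type":"object","properties":{"commands":{"type":"array","items":{"type":"array","items":{"type":"array","items":{"type":"number"}}}},"newtons":{"type":"number"}},"required":["commands"]}

```bash
mkdir -p pics && ls && cat > h.py <<'E'
import numpy as np, cv2, pickle
from cell import manip
def grab(name, tag):
    P=manip.camera_params(name); im,d=manip.get_image(name)
    cv2.imwrite(f'pics/{tag}.png',im); pickle.dump((P,im,d),open(f'pics/{tag}.pkl','wb')); return P,im,d
def load(tag): return pickle.load(open(f'pics/{tag}.pkl','rb'))
def ray(P,u,v):
    K,R,t=[np.array(P[k],float) for k in('K','R','t')]
    c=-R.T@t.ravel(); d=R.T@np.linalg.inv(K)@np.array([u,v,1.]); return c,d
def onz(P,u,v,z): c,d=ray(P,u,v); return c+d*(z-c[2])/d[2]
def cloud(P,d):
    K,R,t=[np.array(P[k],float) for k in('K','R','t')]
    v,u=np.mgrid[:d.shape[0],:d.shape[1]]
    X=np.stack([(u-K[0,2])/K[0,0]*d,(v-K[1,2])/K[1,1]*d,d],-1)
    return (X-t.ravel())@R
def proj(P,X):
    K,R,t=[np.array(P[k],float) for k in('K','R','t')]
    x=(np.atleast_2d(X)@R.T+t.ravel())@K.T; return x[:,:2]/x[:,2:]
E
python3 - <<'E'
from h import *
print(manip.read_state())
ims=[grab(n,n+'0')[1] for n in('scene','top')]
for n in('scene','top'):
    P,im,d=load(n+'0'); R=np.array(P['R']);print(n,np.round(-R.T@np.array(P['t']).ravel(),3),np.array(P['K']).round(1).tolist(),(d>0).mean())
E
```

```text
pics
{'time': 0.0, 'qpos': array([-1.43706421e+00,  2.21260732e-01,  1.52761053e+00, -1.12318890e-05,
        1.39467441e+00, -1.26109338e-01]), 'dq': array([ 0.00123581,  0.00067521, -0.00157231, -0.00076985, -0.00325   ,
       -0.00144854]), 'joint_efforts': array([ 9.21806350e-04, -4.96900606e+01, -3.89394915e+01, -1.17575973e-04,
        1.12648989e-02,  5.12666730e-06]), 'eef_pos': array([ 0.16053319, -0.60375961,  0.40357777]), 'tool_rot': array([-3.14135798e+00,  1.93890566e-03, -1.31095267e+00]), 'wrist_force': array([0.55312184, 0.42749018, 0.72360062]), 'torque': array([ 0.03779926,  0.00630897, -0.03130128]), 'grip_width': 0.08540307311501537}
scene [1.253 0.132 1.4  ] [[496.3, 0.0, 315.3], [0.0, 496.3, 206.5], [0.0, 0.0, 1.0]] 0.99608984375
top [0.435 0.036 1.108] [[364.5, 0.0, 321.7], [0.0, 364.5, 205.3], [0.0, 0.0, 1.0]] 0.996046875
```

View pics/scene0.png

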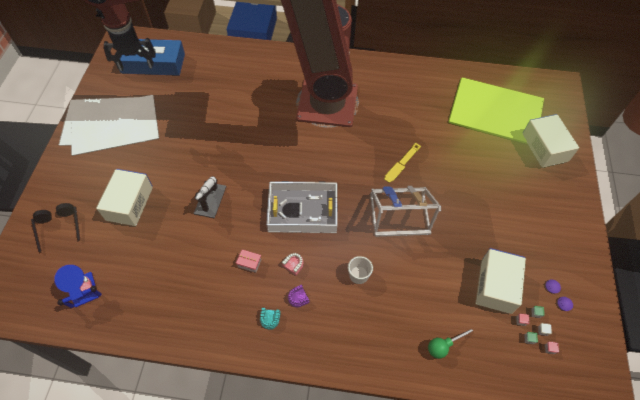

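View pics/top0.png

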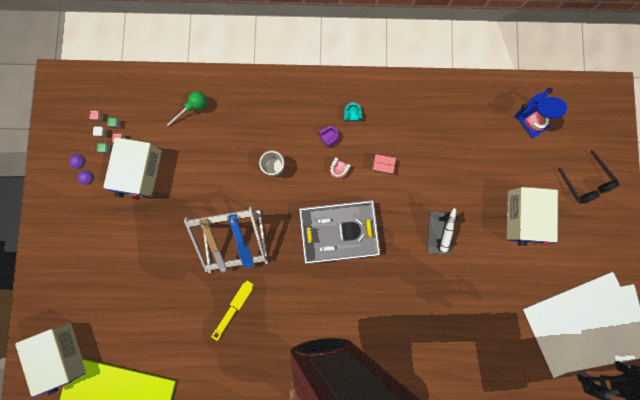

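```bash
python3 - <<'E'
from h import *
P,im,d=load('top0'); X=cloud(P,d)
a=cv2.resize(im[145:285,180:480],None,fx=2.66,fy=2.66,interpolation=cv2.INTER_CUBIC);cv2.imwrite('pics/crop1.png',a)
hsv=cv2.cvtColor(im,cv2.COLOR_BGR2HSV).astype(int);H,S,V=hsv[...,0],hsv[...,1],hsv[...,2]
def rep(n,m,box):
    u0,u1,v0,v1=box; mm=np.zeros_like(m);mm[v0:v1,u0:u1]=m[v0:v1,u0:u1]
    p=X[mm]; vv,uu=np.nonzero(mm)
    r=cv2.minAreaRect(p[:,:2].astype(np.float32)*1000)
    print(n,len(p),'mean',p.mean(0).round(3),'zmax',p[:,2].max().round(3),'rect',np.round(r[0]),np.round(r[1]),round(r[2],1))
z=X[...,2]
rep('case',(z>.044)&(z<.056),(290,390,190,275))
rep('jaw',(z>.008),(325,358,150,185))
rep('jawtop',(z>.024),(325,358,150,185))
rep('bur',(z>.03),(365,405,145,178))
rep('cup',(z>.05),(255,290,145,180))
rep('hp',(z>.05)&(V>110),(425,465,200,260))
rep('restall',(z>.01),(420,470,200,260))
b=(H>100)&(H<125)&(S>120)&(z>.03)
rep('spat',b,(215,265,205,275))
rep('rack',(z>.15),(180,275,200,275))
vv,uu=np.nonzero(b[205:275,215:265]); 
p=X[205:275,215:265][b[205:275,215:265]]
from numpy.linalg import svd
q=p-p.mean(0);print(svd(q,full_matrices=False)[2].round(3)); s=q@svd(q,full_matrices=False)[2][0]; print(s.min(),s.max())
m=(z>.05)&(V>110);p=X[200:260,425:465][m[200:260,425:465]];q=p-p.mean(0);D=svd(q,full_matrices=False)[2];print(D[0].round(3),(q@D[0]).min(),(q@D[0]).max())
E
```

```text
case 450 mean [ 0.464 -0.021  0.05 ] zmax 0.056 rect [465. -18.] [162. 216.] 7.7
jaw 288 mean [ 0.653 -0.013  0.04 ] zmax 1.108 rect [563.  19.] [ 55. 253.] 70.1
jawtop 105 mean [ 0.645 -0.011  0.081] zmax 1.108 rect [563.  18.] [ 52. 253.] 70.4
bur 328 mean [ 0.671 -0.148  0.045] zmax 1.108 rect [558. -80.] [ 72. 330.] 58.9
cup 152 mean [0.657 0.18  0.107] zmax 1.108 rect [574. 108.] [305.  70.] 40.4
hp 332 mean [ 0.47  -0.315  0.105] zmax 1.108 rect [ 430. -163.] [116. 380.] 15.6
restall 716 mean [ 0.474 -0.31   0.083] zmax 1.108 rect [ 470. -158.] [126. 389.] 1.2
spat 477 mean [0.426 0.253 0.103] zmax 1.108 rect [463. 169.] [144. 231.] 20.4
rack 486 mean [0.488 0.292 0.198] zmax 1.108 rect [485. 212.] [359.  69.] 85.1
[[-0.479  0.008 -0.878]
 [ 0.798  0.42  -0.432]
 [-0.365  0.908  0.207]]
-0.8883774041138529 0.08924402849790908
[ 0.011 -0.325 -0.946] -1.063447519180179 0.05759290739569319
```

View pics/crop1.png

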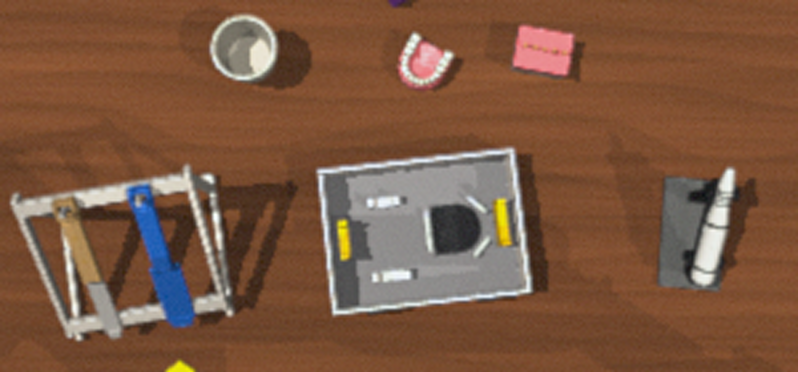

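```bash
python3 - <<'E'
from h import *
from numpy.linalg import svd
for cam,boxes in {'top':dict(case=(290,390,190,275),jaw=(325,358,150,185),bur=(365,405,145,178),cup=(255,290,145,180),hp=(425,465,200,260),rack=(180,275,200,275))}.items():
    P,im,d=load(cam+'0'); X=cloud(P,d); z=np.where(d>0,X[...,2],0)
    hsv=cv2.cvtColor(im,cv2.COLOR_BGR2HSV).astype(int);H,S,V=hsv[...,0],hsv[...,1],hsv[...,2]
    def rep(n,m,box):
        u0,u1,v0,v1=box; mm=np.zeros_like(m);mm[v0:v1,u0:u1]=m[v0:v1,u0:u1]
        p=X[mm]; r=cv2.minAreaRect(p[:,:2].astype(np.float32)*1000)
        q=p-np.median(p,0);D=svd(q,full_matrices=False)[2][0]; s=q@D
        print(n,len(p),'mean',p.mean(0).round(3),'z',p[:,2].max().round(3),'rect',np.round(r[0]),np.round(r[1]),round(r[2],1),'D',D.round(3),s.min().round(3),s.max().round(3)); return p
    B=boxes
    rep('case',(z>.042)&(z<.058),B['case']); rep('jaw',z>.008,B['jaw']); rep('jawtop',z>.022,B['jaw'])
    rep('bur',z>.03,B['bur']);rep('cup',z>.045,B['cup']);rep('hp',(z>.04)&(V>100),B['hp']);rep('rest',(z>.004)&(z<.03)&(V<100),B['hp'])
    rep('spat',(H>100)&(H<125)&(S>120)&(z>.03),B['rack']);rep('knife',(H>5)&(H<25)&(S>90)&(z>.06),(195,228,205,275)); rep('rack',(z>.145),B['rack'])
    rep('yelA',(H>20)&(H<35)&(S>150),(300,320,215,250));rep('yelB',(H>20)&(H<35)&(S>150),(355,385,215,250))
    rep('pink',(z>.008)&((H>165)|(H<8))&(S>70)&(S<190)&(V>150),B['jaw'])
    rep('ivory',(z>.008)&(S<70)&(V>170),B['jaw'])
Pw=manip.camera_params('wrist');s=manip.read_state();R=np.array(Pw['R']);c=-R.T@np.array(Pw['t']).ravel()
from scipy.spatial.transform import Rotation as Ro
Rt=Ro.from_euler('xyz',s['tool_rot']).as_matrix();print('cam in tool',Rt.T@(c-s['eef_pos']),'\n',(Rt.T@R.T).round(3),Pw['K'][0][0])
E
```

```text
case 490 mean [ 0.464 -0.021  0.05 ] z 0.056 rect [465. -18.] [162. 216.] 7.7 D [ 0.132 -0.991 -0.   ] -0.112 0.104
jaw 283 mean [ 0.657 -0.014  0.021] z 0.036 rect [656. -14.] [53. 54.] 64.6 D [-0.991  0.114  0.074] -0.029 0.028
jawtop 111 mean [ 0.655 -0.013  0.029] z 0.036 rect [656. -14.] [50. 51.] 62.5 D [-0.389 -0.921 -0.004] -0.02 0.031
bur 325 mean [ 0.673 -0.149  0.036] z 0.045 rect [ 673. -149.] [62. 49.] 81.2 D [0.195 0.981 0.002] -0.03 0.032
cup 159 mean [0.668 0.188 0.058] z 0.065 rect [664. 184.] [71. 69.] 45.6 D [-0.726 -0.688  0.021] -0.023 0.047
hp 336 mean [ 0.471 -0.322  0.086] z 0.118 rect [ 475. -326.] [ 30. 122.] 86.1 D [-0.883  0.084 -0.462] -0.074 0.063
rest 297 mean [ 0.474 -0.312  0.009] z 0.03 rect [ 471. -340.] [105. 125.] 85.2 D [-0.994  0.112 -0.   ] -0.07 0.055
spat 476 mean [0.426 0.254 0.101] z 0.168 rect [430. 255.] [145.  32.] 9.8 D [-0.727 -0.132 -0.674] -0.102 0.089
knife 254 mean [0.447 0.332 0.133] z 0.17 rect [439. 332.] [100.  22.] 11.0 D [-0.76  -0.134 -0.636] -0.05 0.082
rack 583 mean [0.489 0.303 0.155] z 0.173 rect [485. 303.] [ 45. 176.] 11.2 D [-0.187  0.982  0.001] -0.089 0.087
yelA 58 mean [0.456 0.069 0.039] z 0.053 rect [456.  69.] [42. 10.] 8.4 D [-0.421  0.052  0.906] -0.045 0.018
yelB 76 mean [ 0.479 -0.104  0.039] z 0.052 rect [ 480. -107.] [48. 16.] 7.5 D [-0.951 -0.171 -0.258] -0.025 0.028
pink 135 mean [ 0.657 -0.013  0.017] z 0.026 rect [657. -13.] [52. 53.] 54.6 D [-0.843  0.53   0.09 ] -0.026 0.027
ivory 132 mean [ 0.66  -0.015  0.026] z 0.036 rect [657. -14.] [50. 49.] 62.5 D [-0.574 -0.819  0.023] -0.024 0.027
cam in tool [ 0.00032059 -0.06609137  0.03120162] 
 [[ 1.     0.     0.001]
 [-0.     0.965  0.262]
 [-0.001 -0.262  0.965]] 324.53439135465527
```

send_rows --commands '[[[85, -440, -633, 0, 0], [85, -440, -633, 0, 0], [85, -440, -633, 0, 0], [85, -440, -633, 0, 0], [85, -440, -633, 0, 0], [85, -440, -633, 0, 0], [85, -440, -633, 0, 0], [85, -440, -633, 0, 0]]]'

```text
time: 0.77
eef_pos: [0.3769, -0.348, 0.4044]
tool_rot: [3.141, 0.0, -1.311]
wrist_force: [1.0, -0.7, -0.3]
grip_width: 0.0851
```

```bash
cat >> h.py <<'E'
def go(x,y,z,yawdeg):
    "tool shift (mm) and turn (rad) to a TCP pose"
    s=manip.read_state(); p=np.array(s['eef_pos']); w=s['tool_rot'][2]
    d=(np.array([x,y,z])-p)*1000; c,sn=np.cos(w),np.sin(w)
    dy=(np.radians(yawdeg)-w+np.pi)%(2*np.pi)-np.pi
    print('t',round(s['time'],2),'q6',round(s['qpos'][5],2),'F',np.round(s['wrist_force'],1),'w',round(s['grip_width']*1000,1),'go:',np.round([c*d[0]+sn*d[1],sn*d[0]-c*d[1],-d[2]],1),round(-dy,3))
E
python3 -c "
from h import *
go(.660,-.016,.36,-115.4)"
```

```text
t 0.77 q6 0.41 F [ 1.  -0.7 -0.3] w 85.1 go: [-248.2 -358.8   44.4] 0.703
```

send_rows --commands '[[[85, -248, -359, 44, 0.703], [85, -248, -359, 44, 0.703], [85, -248, -359, 44, 0.703], [85, -248, -359, 44, 0.703], [85, -248, -359, 44, 0.703], [85, -248, -359, 44, 0.703], [85, -248, -359, 44, 0.703], [85, -248, -359, 44, 0.703]]]'

```text
time: 1.43
eef_pos: [0.5759, -0.1156, 0.3733]
tool_rot: [3.141, -0.0, -2.016]
wrist_force: [-0.3, -0.0, 0.7]
grip_width: 0.0848
```

```bash
python3 -c "
from h import *
go(.660,-.016,.36,-115.4)"
```

```text
t 1.43 q6 1.68 F [-0.3 -0.   0.7] w 84.8 go: [-126.1  -32.9   13.3] -0.002
```

send_rows --commands '[[[85, -126, -33, 13, 0], [85, -126, -33, 13, 0], [85, -126, -33, 13, 0], [85, -126, -33, 13, 0], [85, -126, -33, 13, 0]]]'

```text
time: 1.85
eef_pos: [0.6597, -0.015, 0.3591]
tool_rot: [3.139, -0.0, -2.01]
wrist_force: [0.3, -0.2, -0.2]
grip_width: 0.085
```

```bash
python3 - <<'E'
from h import *
go(.660,-.016,.36,-115.4)
P,im,d=grab('wrist','w1'); X=cloud(P,d); z=np.where(d>0,X[...,2],0)
def near(x,y,r): return np.hypot(X[...,0]-x,X[...,1]-y)<r
for n,m in (('jaw',(z>.006)&(z<.04)&near(.656,-.014,.045)),('jawbase',(z>.006)&(z<.018)&near(.656,-.014,.045)),('case',(z>.045)&(z<.055)&near(.465,-.018,.15))):
    p=X[m]; r=cv2.minAreaRect(p[:,:2].astype(np.float32)*1000); print(n,len(p),[np.round(q,1) for q in r],p[:,2].max())
E
```

```text
t 1.85 q6 1.87 F [ 0.3 -0.2 -0.2] w 85.0 go: [ 0.8 -0.6 -0.9] 0.004
jaw 2671 [array([659.7, -15. ]), array([54. , 52.6]), np.float64(62.2)] 0.031389864278698776
jawbase 1423 [array([663.8, -17.2]), array([54. , 43.3]), np.float64(62.2)] 0.017910550851718186
case 1345 [array([545.4, -20.7]), array([223. ,  65.9]), np.float64(79.6)] 0.05119275626553111
```

View pics/w1.png

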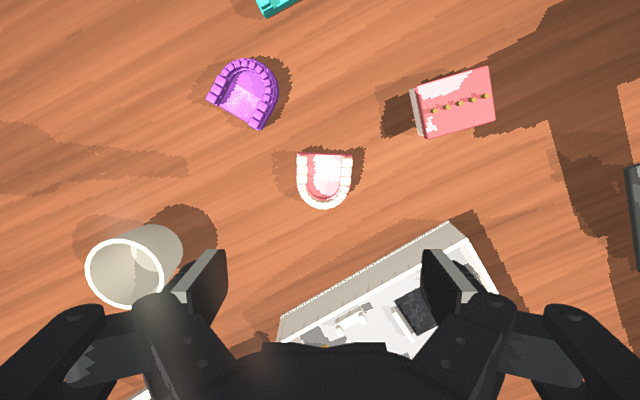

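send_rows --commands '[[[85, 0.6, -3.4, 40, 0.046], [85, 0.6, -3.4, 80, 0.046], [85, 0.6, -3.4, 120, 0.046], [85, 0.6, -3.4, 150, 0.046], [85, 0.6, -3.4, 175, 0.046], [85, 0.6, -3.4, 185, 0.046], [85, 0.6, -3.4, 185, 0.046]]]' --newtons 40

```text
time: 2.48
eef_pos: [0.6596, -0.021, 0.1728]
tool_rot: [3.136, -0.002, -2.062]
wrist_force: [-1.1, -0.1, 0.0]
grip_width: 0.085
```

send_rows --commands '[[[40, 0, 0, 0, 0], [40, 0, 0, 0, 0], [40, 0, 0, 0, 0], [40, 0, 0, 0, 0], [40, 0, 0, 0, 0], [40, 0, 0, 0, 0]]]' --newtons 40

```text
time: 2.98
eef_pos: [0.6634, -0.02, 0.1794]
tool_rot: [-3.136, 0.001, -2.06]
wrist_force: [-0.7, -0.2, 6.7]
grip_width: 0.0525
```

send_rows --commands '[[[40, 0, 0, -20, 0], [40, 0, 0, -60, 0], [40, 0, 0, -100, 0], [40, 0, 0, -120, 0], [40, 0, 0, -120, 0], [40, 0, 0, -120, 0]]]'

```text
time: 3.48
eef_pos: [0.6626, -0.0197, 0.2993]
tool_rot: [-3.136, 0.002, -2.06]
wrist_force: [-0.1, 0.3, -1.3]
grip_width: 0.0526
```

```bash
python3 - <<'E'
from h import *
go(.4704,-.0576,.29,7.7)
P,im,d=grab('wrist','w2'); X=cloud(P,d); z=np.where(d>0,X[...,2],0)
T,imt,dt=grab('top','t2'); Xt=cloud(T,dt)
print(manip.read_state()['eef_pos'])
a=np.hstack([cv2.resize(im,(400,250)),cv2.resize(imt[120:245,280:480],(400,250))]);cv2.imwrite('pics/c2.png',a)
E
```

```text
t 3.48 q6 1.91 F [-0.1  0.3 -1.3] w 52.6 go: [123.8 151.9   9.3] -2.194
[ 0.66121103 -0.01952094  0.2950095 ]
```

View pics/c2.png

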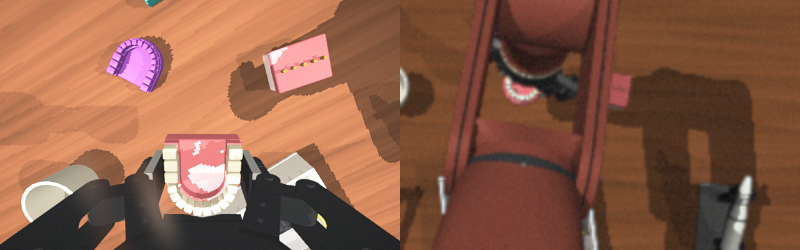

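```bash
python3 - <<'E'
from h import *
from scipy.spatial.transform import Rotation as Ro
P,im,d=load('w2'); X=cloud(P,d)
e=np.array([0.6612,-0.0195,0.295]); yaw=-2.06
# camera pose -> tool axes (z down)
c=-np.array(P['R']).T@np.array(P['t']).ravel(); 
Rt=Ro.from_euler('xyz',[np.pi,0,yaw]).as_matrix()
hsv=cv2.cvtColor(im,cv2.COLOR_BGR2HSV).astype(int)
# tool frame via fixed mount
Rc=np.array([[1,0,0],[0,.965,.262],[0,-.262,.965]]); tc=np.array([.0003,-.0661,.0312])
K=np.array(P['K']);v,u=np.mgrid[:400,:640]
C=np.stack([(u-K[0,2])/K[0,0]*d,(v-K[1,2])/K[1,1]*d,d],-1); L=(C@Rc.T+tc)*1000
print('cam',c)
m=(d>0)&(L[...,2]>120)&(L[...,2]<200)&(abs(L[...,0])<40)&(abs(L[...,1])<50)&(hsv[...,2]>90)&(u>200)&(u<460)
p=L[m]; print(len(p),p.min(0).round(1),p.max(0).round(1)); r=cv2.minAreaRect(p[:,:2].astype(np.float32));print(r)
print(np.histogram(p[:,2],bins=range(120,202,4)))
pink=m&((hsv[...,0]>165)|(hsv[...,0]<8))&(hsv[...,1]>60);q=L[pink];print('pink',q.min(0),q.max(0))
for y0 in range(-30,45,5):
    s=p[(p[:,1]>=y0)&(p[:,1]<y0+5)]
    if len(s): print(y0,len(s),s[:,0].min().round(1),s[:,0].max().round(1),s[:,2].min().round(1),s[:,2].max().round(1))
E
```

```text
cam [ 0.72118636 -0.05129727  0.26840027]
15815 [-39.8 -19.8 120. ] [ 39.9  32.9 179.1]
((0.06814956665039062, 6.548585891723633), (79.6859130859375, 52.700138092041016), 0.033774591982364655)
(array([ 101,   55,   88,  441,  200,  152,  134, 4427, 1090, 1469, 1123,
       5725,  330,  298,  182,    0,    0,    0,    0,    0]), array([120, 124, 128, 132, 136, 140, 144, 148, 152, 156, 160, 164, 168,
       172, 176, 180, 184, 188, 192, 196, 200]))
pink [-30.80888954 -19.80917753 120.09398136] [ 26.90960392  26.09485881 179.10822099]
-20 2843 -26.6 26.9 148.5 179.1
-15 2509 -39.2 39.9 120.0 167.4
-10 1689 -39.8 39.9 128.8 166.6
-5 1378 -28.0 26.6 129.0 166.5
0 1333 -27.3 26.7 131.6 166.5
5 1183 -26.5 26.6 132.1 166.7
10 1257 -26.2 26.9 134.9 166.5
15 1298 -21.4 21.9 148.3 166.5
20 1677 -19.5 20.0 148.3 166.2
25 628 -15.0 15.9 148.2 159.7
30 20 -4.3 5.2 149.8 157.9
```

send_rows --commands '[[[40, 118, 155, 0, -2.194], [40, 118, 155, 0, -2.194], [40, 118, 155, 0, -2.194], [40, 118, 155, 0, -2.194], [40, 118, 155, 0, -2.194], [40, 118, 155, 0, -2.194], [40, 118, 155, 0, -2.194], [40, 118, 155, 0, -2.194]]]'

```text
time: 4.25
eef_pos: [0.4681, -0.0509, 0.294]
tool_rot: [3.139, 0.002, -1.054]
wrist_force: [-0.6, 0.7, -0.9]
grip_width: 0.053
```

```bash
python3 -c "
from h import *
go(.4695,-.0507,.30,7.7)"
```

```text
t 4.25 q6 0.78 F [-0.6  0.7 -0.9] w 53.0 go: [ 0.6 -1.3 -6. ] -1.189
```

send_rows --commands '[[[40, 0, 0, -3, -1.189], [40, 0, 0, -3, -1.189], [40, 0, 0, -3, -1.189], [40, 0, 0, -3, -1.189], [40, 0, 0, -3, -1.189], [40, 0, 0, -3, -1.189], [40, 0, 0, -3, -1.189], [40, 0, 0, -3, -1.189]]]'

```text
time: 4.92
eef_pos: [0.4686, -0.0507, 0.2968]
tool_rot: [-3.141, 0.004, -0.054]
wrist_force: [-0.6, 0.1, -1.0]
grip_width: 0.0525
```

send_rows --commands '[[[40, 0, 0, 0, -0.187], [40, 0, 0, 0, -0.187], [40, 0, 0, 0, -0.187]]]'

```text
time: 5.17
eef_pos: [0.4687, -0.0508, 0.2969]
tool_rot: [-3.14, 0.004, 0.129]
wrist_force: [-0.1, -0.5, -0.5]
grip_width: 0.0528
```

```bash
python3 - <<'E'
from h import *
go(.4695,-.0507,.30,7.7)
P,im,d=grab('wrist','w3'); X=cloud(P,d); z=np.where(d>0,X[...,2],0)
hsv=cv2.cvtColor(im,cv2.COLOR_BGR2HSV).astype(int)
C=np.array([.465,-.018]);a=np.radians(7.7);A=np.array([[np.cos(a),np.sin(a)],[-np.sin(a),np.cos(a)]])
Q=(X[...,:2]-C)@A.T*1000
m=(z>.045)&(z<.054)&(abs(Q[...,0])<95)&(abs(Q[...,1])<125)
q=Q[m]; print(len(q), q.min(0),q.max(0))
for n,mm in (('x-',(q[:,0]<-65)&(abs(q[:,1])<80)),('x+',(q[:,0]>65)&(abs(q[:,1])<80)),('y+',(q[:,1]>90)&(abs(q[:,0])<60)),('y-',(q[:,1]<-90)&(abs(q[:,0])<60))):
    s=q[mm]
    if len(s)>20:
        ax=0 if n[0]=='x' else 1; f=np.polyfit(s[:,1-ax],s[:,ax],1); print(n,len(s),'offset',f[1].round(1),'slope deg',np.degrees(f[0]).round(2),np.percentile(s[:,ax],[2,98]).round(1))
y=(hsv[...,0]>20)&(hsv[...,0]<35)&(hsv[...,1]>150)&(d>0)&(abs(Q[...,0])<80)&(abs(Q[...,1])<110)
s=Q[y];print('yellow',len(s),s.min(0),s.max(0))
E
```

```text
t 5.17 q6 -0.4 F [-0.1 -0.5 -0.5] w 52.8 go: [ 0.8  0.1 -3.1] -0.005
5114 [ -79.39163977 -108.92412143] [83.55214613 98.3409304 ]
x- 2138 offset -73.0 slope deg 0.17 [-78.3 -70.3]
x+ 1907 offset 80.5 slope deg 0.14 [78.9 82.9]
y+ 51 offset 90.8 slope deg 0.04 [90.1 91.5]
y- 96 offset -106.2 slope deg -0.2 [-108.7 -104.3]
yellow 794 [-16.04167963  81.54340075] [25.34744802 90.25461396]
```

View pics/w3.png

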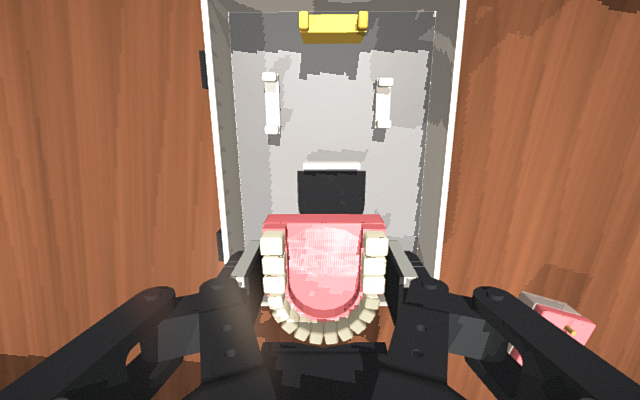

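```bash
python3 - <<'E'
from h import *
C=np.array([.465,-.018]);a=np.radians(7.7);A=np.array([[np.cos(a),np.sin(a)],[-np.sin(a),np.cos(a)]])
def st(n,q):
    if len(q)>5: print(n,len(q),'pct2',np.percentile(q,2,axis=0).round(1),'pct98',np.percentile(q,98,axis=0).round(1),'med',np.median(q,0).round(1))
for tag in('w3','top0'):
    P,im,d=load(tag); X=cloud(P,d); Q=np.dstack([(X[...,:2]-C)@A.T*1000,X[...,2]*1000]); Z=np.where(d>0,Q[...,2],-99)
    b=lambda x0,x1,y0,y1,z0,z1:(Q[...,0]>x0)&(Q[...,0]<x1)&(Q[...,1]>y0)&(Q[...,1]<y1)&(Z>z0)&(Z<z1)
    hsv=cv2.cvtColor(im,cv2.COLOR_BGR2HSV).astype(int)
    print(tag)
    st('floor',Q[b(-20,20,50,70,-5,12)])
    st('rib',Q[b(-30,35,-14,3,12,21)])
    st('wide',Q[b(-60,-30,10,70,12,26)]); st('wideTop',Q[b(-60,-30,10,70,19.5,26)])
    st('narrow',Q[b(28,60,10,70,12,28)]); st('narrowTop',Q[b(28,60,10,70,21,28)])
    st('black',Q[b(-40,45,-80,0,0,9)&(hsv[...,2]<70)])
    Y=(hsv[...,0]>20)&(hsv[...,0]<35)&(hsv[...,1]>150)
    st('yel+',Q[b(-40,40,60,104,30,60)&Y]); st('yel-',Q[b(-40,40,-104,-60,30,60)&Y])
E
```

```text
w3
floor 1472 pct2 [-19.2  50.6   2.5] pct98 [19.3 69.7  5.3] med [-0.3 60.5  4. ]
rib 340 pct2 [-16.9  -9.4  13.4] pct98 [25.2 -5.4 16.9] med [ 4.1 -7.4 15.5]
wide 268 pct2 [-44.9  18.   13.6] pct98 [-35.6  60.4  22.7] med [-39.9  54.7  21.2]
wideTop 219 pct2 [-44.9  18.   19.9] pct98 [-35.9  60.4  22.7] med [-40.3  55.   21.3]
narrow 712 pct2 [37.3 22.2 12.3] pct98 [47.  55.6 24.5] med [41.9 39.8 14.1]
narrowTop 232 pct2 [37.5 22.1 21.5] pct98 [46.9 55.8 24.8] med [42.  50.5 23.4]
black 2735 pct2 [-21.7 -48.5   3. ] pct98 [ 30.5 -14.2   5.6] med [  4.3 -30.6   4.3]
yel+ 364 pct2 [-15.3  81.7  30.2] pct98 [25.1 89.3 48.8] med [10.1 82.  38.4]
top0
floor 88 pct2 [-18.9  50.5   1.7] pct98 [18.2 69.3  8.9] med [-0.  59.9  5.4]
rib 20 pct2 [-15.9  -8.1  12.6] pct98 [22.  -4.1 19.4] med [ 0.9 -6.2 16.6]
wide 23 pct2 [-46.7  20.8  12.3] pct98 [-37.9  60.1  25.8] med [-43.4  42.1  20.6]
wideTop 13 pct2 [-46.5  20.7  20.1] pct98 [-38.2  60.2  25.8] med [-42.6  24.7  22.4]
narrow 40 pct2 [35.1 23.5 12.5] pct98 [44.7 56.9 27.4] med [40.1 38.8 15.9]
narrowTop 11 pct2 [37.1 23.3 21.3] pct98 [43.6 56.5 27.7] med [40.4 26.9 23.9]
black 253 pct2 [-21.7 -62.5   1.3] pct98 [ 26.8 -14.7   8.6] med [  2.5 -37.3   5.7]
yel+ 50 pct2 [-18.2  83.3  36.6] pct98 [22.2 92.3 52.6] med [ 3.4 88.1 43. ]
yel- 67 pct2 [-20.8 -92.   34.3] pct98 [ 25.9 -82.5  51.4] med [  2.7 -87.   41.3]
```

send_rows --commands '[[[40, 4.7, 0.7, 0, -0.005], [40, 4.7, 0.7, 40, -0.005], [40, 4.7, 0.7, 70, -0.005], [40, 4.7, 0.7, 90, -0.005], [40, 4.7, 0.7, 92, -0.005], [40, 4.7, 0.7, 92, -0.005], [40, 4.7, 0.7, 92, -0.005]]]'

```text
time: 5.8
eef_pos: [0.475, -0.0512, 0.2077]
tool_rot: [3.141, -0.001, 0.131]
wrist_force: [0.8, -0.0, -0.6]
grip_width: 0.0523
```

```bash
python3 - <<'E'
from h import *
go(.4734,-.0509,.183,7.7)
P,im,d=grab('wrist','w4'); X=cloud(P,d)
C=np.array([.4689,-.0182]);a=np.radians(7.7);A=np.array([[np.cos(a),np.sin(a)],[-np.sin(a),np.cos(a)]])
Q=np.dstack([(X[...,:2]-C)@A.T*1000,X[...,2]*1000]); Z=np.where(d>0,Q[...,2],-99)
hsv=cv2.cvtColor(im,cv2.COLOR_BGR2HSV).astype(int)
def st(n,q):
    if len(q)>5: print(n,len(q),'pct2',np.percentile(q,2,axis=0).round(1),'pct98',np.percentile(q,98,axis=0).round(1),'med',np.median(q,0).round(1))
b=lambda x0,x1,y0,y1,z0,z1:(Q[...,0]>x0)&(Q[...,0]<x1)&(Q[...,1]>y0)&(Q[...,1]<y1)&(Z>z0)&(Z<z1)
st('rib',Q[b(-40,40,-9.5,3,12,20)]); st('narrowTop',Q[b(28,60,10,70,21,28)]); st('wide',Q[b(-60,-30,10,70,19,28)])
st('jaw',Q[b(-26,26,-80,-5,25,58)&(hsv[...,2]>80)]); st('jawback',Q[b(-22,22,-25,0,32,42)&(hsv[...,2]>80)])
E
```

```text
t 5.8 q6 -0.4 F [ 0.8 -0.  -0.6] w 52.3 go: [-1.5 -0.5 24.7] -0.003
rib 783 pct2 [-20.9  -8.7  12.7] pct98 [21.6 -4.6 16.8] med [ 0.4 -6.4 15.5]
narrowTop 606 pct2 [33.6 22.5 21.6] pct98 [42.9 56.7 24.8] med [38.1 51.5 23.4]
wide 595 pct2 [-48.8  18.4  19.5] pct98 [-39.6  60.9  22.8] med [-44.1  55.7  21.3]
jaw 12586 pct2 [-22.3 -59.5  33. ] pct98 [ 24.3 -14.4  57.9] med [  0.9 -33.9  43.7]
jawback 837 pct2 [-21.  -23.   32.3] pct98 [ 21.  -14.1  42. ] med [  0.  -14.6  38.6]
```

send_rows --commands '[[[40, -1, -1, 6, 0], [40, -1, -1, 14, 0], [40, -1, -1, 20, 0], [40, -1, -1, 23, 0], [40, -1, -1, 25, 0], [40, -1, -1, 25, 0], [40, -1, -1, 25, 0]]]'

```text
time: 6.43
eef_pos: [0.4731, -0.0502, 0.1832]
tool_rot: [-3.141, 0.002, 0.132]
wrist_force: [-9.4, 1.5, 19.9]
grip_width: 0.0523
```

send_rows --commands '[[[40, -1, 0, -1.5, 0], [50, -1, 0, -1.5, 0], [70, -1, 0, -1.5, 0], [70, -1, 0, -1.5, 0], [70, -1, 0, -1.5, 0], [70, -1, 0, -30, 0], [70, -1, 0, -70, 0], [70, -1, 0, -100, 0]]]'

```text
time: 7.1
eef_pos: [0.4721, -0.0503, 0.2833]
tool_rot: [-3.141, 0.001, 0.132]
wrist_force: [1.5, 0.4, 1.3]
grip_width: 0.0701
```

```bash
python3 - <<'E'
from h import *
go(.46,-.32,.33,-95)
P,im,d=grab('wrist','w5'); X=cloud(P,d)
C=np.array([.4689,-.0182]);a=np.radians(7.7);A=np.array([[np.cos(a),np.sin(a)],[-np.sin(a),np.cos(a)]])
Q=np.dstack([(X[...,:2]-C)@A.T*1000,X[...,2]*1000]); Z=np.where(d>0,Q[...,2],-99)
hsv=cv2.cvtColor(im,cv2.COLOR_BGR2HSV).astype(int)
def st(n,q):
    if len(q)>5: print(n,len(q),'pct2',np.percentile(q,2,axis=0).round(1),'pct98',np.percentile(q,98,axis=0).round(1),'med',np.median(q,0).round(1))
b=lambda x0,x1,y0,y1,z0,z1:(Q[...,0]>x0)&(Q[...,0]<x1)&(Q[...,1]>y0)&(Q[...,1]<y1)&(Z>z0)&(Z<z1)
st('rib',Q[b(-40,40,-10,3,12,20)]); st('jawtop',Q[b(-30,30,-80,-9,30,37)]);st('jawbase',Q[b(-30,30,-80,-10,14,40)])
m=b(-30,30,-80,-10,30,37);r=cv2.minAreaRect(Q[m][:,:2].astype(np.float32));print(r)
for y in(-60,-50,-40,-30,-20): print(y,np.percentile(Z[b(-27,27,y-4,y+4,28,40)],[10,50,90]).round(1))
E
```

```text
t 7.1 q6 -0.4 F [1.5 0.4 1.3] w 70.1 go: [-47.5 265.7 -46.7] 1.79
rib 349 pct2 [-20.8  -8.2  12.4] pct98 [21.2 -4.7 16.8] med [ 0.5 -6.4 15.6]
jawtop 1592 pct2 [-25.3 -61.7  30.5] pct98 [ 23.2 -14.7  34.7] med [ -1.8 -36.4  33.3]
jawbase 4892 pct2 [-25.5 -68.2  15.1] pct98 [ 23.7 -13.5  34.4] med [ -1.1 -36.5  19.5]
((-1.1927108764648438, -38.92826843261719), (49.49027633666992, 50.305633544921875), 89.5629653930664)
-60 [30.9 33.1 34.1]
-50 [30.2 33.1 34.2]
-40 [30.9 33.3 34.2]
-30 [31.8 33.3 34.2]
-20 [31.9 33.3 34.3]
```

send_rows --commands '[[[70, 0, 0, -57, 0.1], [70, -52, 263, -57, 1.79], [70, -52, 263, -57, 1.79], [70, -52, 263, -57, 1.79], [70, -52, 263, -57, 1.79], [70, -52, 263, -57, 1.79], [70, -52, 263, -57, 1.79], [70, -52, 263, -57, 1.79]]]'

```text
time: 7.82
eef_pos: [0.4545, -0.3224, 0.3391]
tool_rot: [3.14, -0.002, -0.852]
wrist_force: [-0.5, 0.2, 0.8]
grip_width: 0.07
```

```bash
python3 -c "
from h import *
go(.455,-.318,.34,-95)"
```

```text
t 7.82 q6 0.09 F [-0.5  0.2  0.8] w 70.0 go: [-3.  -3.3 -0.9] 0.806
```

send_rows --commands '[[[70, -3, -3, 0, 0.806], [70, -3, -3, 0, 0.806], [70, -3, -3, 0, 0.806], [70, -3, -3, 0, 0.806], [70, -3, -3, 0, 0.806], [70, -3, -3, 0, 0.806], [70, -3, -3, 0, 0.806], [70, -3, -3, 0, 0.806]]]'

```text
time: 8.48
eef_pos: [0.4555, -0.3137, 0.3383]
tool_rot: [3.141, 0.0, -1.651]
wrist_force: [-0.9, 0.2, 0.1]
grip_width: 0.0696
```

```bash
python3 - <<'E'
from h import *
go(.455,-.318,.34,-95)
P,im,d=grab('wrist','w6'); X=cloud(P,d)
hsv=cv2.cvtColor(im,cv2.COLOR_BGR2HSV).astype(int)
z=np.where(d>0,X[...,2],-1)
m=(z>.04)&(z<.14)&(hsv[...,2]>110)&(hsv[...,1]<90)&(abs(X[...,0]-.47)<.08)&(abs(X[...,1]+.32)<.05)
n,lab,stt,cen=cv2.connectedComponentsWithStats(m.astype(np.uint8)); k=1+stt[1:,4].argmax(); p=X[lab==k]; print(stt[k],len(p))
# spine of the top surface: bin along x, highest points
q=[]
for x0 in np.arange(p[:,0].min(),p[:,0].max(),.006):
    s=p[(p[:,0]>=x0)&(p[:,0]<x0+.006)]
    if len(s)>8: q.append([x0+.003,(s[:,1].min()+s[:,1].max())/2,s[:,2].max(),np.ptp(s[:,1])])
q=np.array(q);print((q*1000).round(1))
E
```

```text
t 8.48 q6 0.91 F [-0.9  0.2  0.1] w 69.6 go: [ 4.3  0.1 -1.7] 0.007
[ 319   78   33   99 2285] 2285
[[ 482.4 -324.4   95.5   22.3]
 [ 488.4 -324.    97.3   21.4]
 [ 494.4 -324.3   99.4   19.6]
 [ 500.4 -325.3  103.1   16.5]
 [ 506.4 -326.1  107.1   16.9]
 [ 512.4 -326.2  110.5   16.4]
 [ 518.4 -327.3  112.8   16.2]
 [ 524.4 -327.8  114.3   16.3]
 [ 530.4 -327.6  116.4   12.2]
 [ 536.4 -328.3  117.9    8.5]]
```

View pics/w6.png

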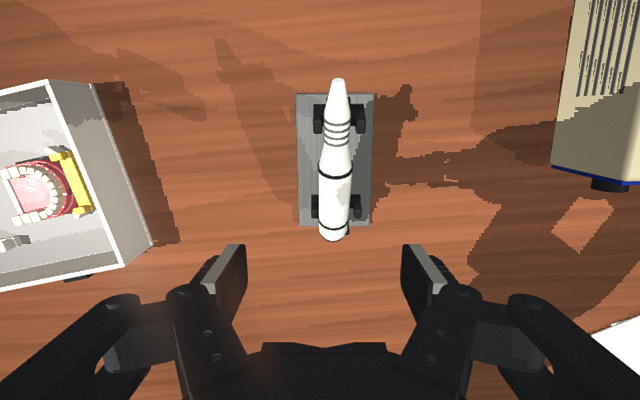

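```bash
python3 - <<'E'
from h import *
for tag in('w6','top0'):
    P,im,d=load(tag); X=cloud(P,d); z=np.where(d>0,X[...,2],-1)
    a=np.array([.996,-.087]); n=np.array([.087,.996]); O=np.array([.48,-.3236])
    U=((X[...,:2]-O)@a)*1000; W=((X[...,:2]-O)@n)*1000; Z=z*1000
    ax=80+U*np.tan(np.pi/6)  # axis height
    hsv=cv2.cvtColor(im,cv2.COLOR_BGR2HSV).astype(int)
    m=(abs(U)<80)&(abs(W)<20)&(abs(Z-ax)<22)&(hsv[...,2]>100)&(hsv[...,1]<100)&(Z>20)
    s=U*np.cos(np.pi/6)+(Z-80)*.5; h=-U*.5+(Z-80)*np.cos(np.pi/6)
    print(tag,'s range',s[m].min().round(1),s[m].max().round(1))
    for s0 in range(-70,70,10):
        k=m&(s>=s0)&(s<s0+10)
        if k.sum()>3: print(s0+5,k.sum(),'W',W[k].min().round(1),W[k].max().round(1),'mid',((W[k].min()+W[k].max())/2).round(1),'h',np.percentile(h[k],95).round(1))
E
```

```text
w6 s range -70.2 67.9
-65 94 W -13.4 11.0 mid -1.2 h 11.5
-55 181 W -11.4 10.9 mid -0.2 h 11.7
-45 234 W -13.7 17.5 mid 1.9 h 11.8
-35 250 W -11.9 10.9 mid -0.5 h 11.8
-25 284 W -12.1 10.8 mid -0.6 h 11.8
-15 302 W -12.1 10.8 mid -0.6 h 12.0
-5 330 W -12.0 10.8 mid -0.6 h 12.1
5 313 W -11.7 10.8 mid -0.4 h 11.9
15 417 W -10.4 10.1 mid -0.2 h 10.1
25 334 W -8.5 8.1 mid -0.2 h 8.4
35 329 W -8.4 14.4 mid 3.0 h 8.4
45 399 W -9.1 7.6 mid -0.7 h 8.5
55 383 W -6.6 7.0 mid 0.2 h 6.9
65 255 W -4.9 4.3 mid -0.3 h 5.0
top0 s range -70.6 66.9
-65 16 W -8.4 9.9 mid 0.7 h 14.9
-55 27 W -12.4 11.2 mid -0.6 h 16.2
-45 32 W -18.6 11.3 mid -3.6 h 16.4
-35 26 W -9.6 10.9 mid 0.7 h 15.1
-25 28 W -10.6 10.6 mid -0.0 h 15.8
-15 29 W -11.3 12.0 mid 0.3 h 15.4
-5 25 W -11.3 11.8 mid 0.3 h 15.4
5 32 W -11.9 10.3 mid -0.8 h 15.7
15 27 W -10.8 8.8 mid -1.0 h 13.0
25 19 W -7.9 7.4 mid -0.2 h 11.4
35 21 W -11.1 6.7 mid -2.2 h 11.8
45 22 W -7.0 6.6 mid -0.2 h 12.2
55 18 W -6.3 5.1 mid -0.6 h 8.9
65 11 W -3.7 4.7 mid 0.5 h 8.4
```

send_rows --commands '[[[50, 8.3, -13.2, 10, 0.007], [50, 8.3, -13.2, 40, 0.007], [50, 8.3, -13.2, 70, 0.007], [50, 8.3, -13.2, 90, 0.007], [50, 8.3, -13.2, 101, 0.007], [50, 8.3, -13.2, 101, 0.007], [50, 8.3, -13.2, 101, 0.007]]]' --newtons 25

```text
time: 9.12
eef_pos: [0.4681, -0.323, 0.2378]
tool_rot: [3.141, 0.0, -1.655]
wrist_force: [0.6, -0.7, -0.4]
grip_width: 0.0503
```

```bash
python3 -c "
from h import *
go(.468,-.323,.237,-95)"
```

```text
t 9.12 q6 0.91 F [ 0.6 -0.7 -0.4] w 50.3 go: [-0.   0.1  0.8] 0.003
```

send_rows --commands '[[[10, 0, 0, 0, 0], [10, 0, 0, 0, 0], [10, 0, 0, 0, 0], [10, 0, 0, 0, 0], [10, 0, 0, 0, 0], [10, 0, 0, 0, 0]]]' --newtons 25

```text
time: 9.62
eef_pos: [0.4687, -0.3236, 0.2398]
tool_rot: [-3.139, -0.002, -1.656]
wrist_force: [-0.8, -0.4, 6.6]
grip_width: 0.0232
```

send_rows --commands '[[[10, 0, 4, -7, 0], [10, 0, 10, -17.3, 0], [10, 0, 20, -34.6, 0], [10, 0, 30, -52, 0], [10, 0, 30, -80, 0], [10, 0, 30, -80, 0]]]'

```text
time: 10.12
eef_pos: [0.4388, -0.3215, 0.3234]
tool_rot: [-3.135, -0.005, -1.656]
wrist_force: [0.9, -1.4, -0.7]
grip_width: 0.0227
```

```bash
python3 - <<'E'
from h import *
go(.458,.02,.32,-82.3)
P,im,d=grab('wrist','w7'); 
Rc=np.array([[1,0,0],[0,.965,.262],[0,-.262,.965]]); tc=np.array([.0003,-.0661,.0312])
K=np.array(P['K']);v,u=np.mgrid[:400,:640]
C=np.stack([(u-K[0,2])/K[0,0]*d,(v-K[1,2])/K[1,1]*d,d],-1); L=(C@Rc.T+tc)*1000
hsv=cv2.cvtColor(im,cv2.COLOR_BGR2HSV).astype(int)
m=(d>0)&(abs(L[...,0])<11)&(L[...,1]>-75)&(L[...,1]<60)&(L[...,2]>90)&(L[...,2]<225)&(hsv[...,2]>100)&(hsv[...,1]<80)
for y0 in range(-75,60,10):
    k=m&(L[...,1]>=y0)&(L[...,1]<y0+10)
    if k.sum()>5: print(y0+5,k.sum(),'x',np.percentile(L[k][:,0],[2,98]).round(1),'zmin',np.percentile(L[k][:,2],3).round(1))
E
```

```text
t 10.12 q6 0.88 F [ 0.9 -1.4 -0.7] w 22.7 go: [-341.9   10.     3.4] -0.22
-70 440 x [-3.3  4.1] zmin 123.3
-60 1272 x [-5.4  5.9] zmin 124.4
-50 1385 x [-6.9  7.6] zmin 127.7
-40 922 x [-6.8  7.5] zmin 131.1
-30 846 x [-7.9  8.4] zmin 137.5
-20 1129 x [-10.    9.9] zmin 142.5
-10 593 x [-9.9 10.1] zmin 145.9
0 701 x [-10.2  10.3] zmin 150.5
10 598 x [-10.2  10.3] zmin 156.2
20 505 x [-10.4  10.4] zmin 162.1
30 442 x [-10.4  10.2] zmin 167.6
40 267 x [-10.4  10.2] zmin 173.3
50 139 x [-9.6  9.4] zmin 178.9
```

View pics/w7.png

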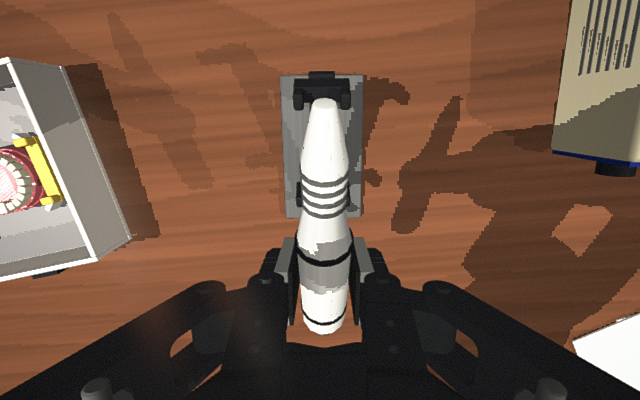

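send_rows --commands '[[[10, -340, 22, 0, -0.22], [10, -340, 22, 0, -0.22], [10, -340, 22, 0, -0.22], [10, -340, 22, 0, -0.22], [10, -340, 22, 0, -0.22], [10, -340, 22, 0, -0.22], [10, -340, 22, 0, -0.22], [10, -340, 22, 0, -0.22]]]'

```text
time: 10.83
eef_pos: [0.444, 0.0148, 0.3168]
tool_rot: [3.14, 0.0, -1.436]
wrist_force: [1.6, 0.9, -1.3]
grip_width: 0.023
```

```bash
python3 -c "
from h import *
go(.4457,.0190,.25,-82.3)"
```

```text
t 10.83 q6 1.29 F [ 1.6  0.9 -1.3] w 23.0 go: [-3.9 -2.3 66.8] 0.0
```

send_rows --commands '[[[10, -3.9, -2.3, 5, 0], [10, -3.9, -2.3, 40, 0], [10, -3.9, -2.3, 70, 0], [10, -3.9, -2.3, 82, 0], [10, -3.9, -2.3, 82, 0], [10, -3.9, -2.3, 82, 0]]]' --newtons 20

```text
time: 11.33
eef_pos: [0.4461, 0.0169, 0.2346]
tool_rot: [3.138, 0.001, -1.436]
wrist_force: [0.5, -0.3, -1.4]
grip_width: 0.0224
```

```bash
cat >> h.py <<'E'
C0=np.array([.4689,-.0182]);_a=np.radians(7.7);A=np.array([[np.cos(_a),np.sin(_a)],[-np.sin(_a),np.cos(_a)]])
def casew(x,y): return C0+A.T@np.array([x,y])/1000
def caseQ(P,d): X=cloud(P,d); Q=np.dstack([(X[...,:2]-C0)@A.T*1000,X[...,2]*1000]); Q[d<=0]=-999; return Q
def box(Q,x0,x1,y0,y1,z0,z1): return (Q[...,0]>x0)&(Q[...,0]<x1)&(Q[...,1]>y0)&(Q[...,1]<y1)&(Q[...,2]>z0)&(Q[...,2]<z1)
def st(n,q):
    if len(q)>5: print(n,len(q),'pct2',np.percentile(q,2,axis=0).round(1),'pct98',np.percentile(q,98,axis=0).round(1),'med',np.median(q,0).round(1))
E
python3 - <<'E'
from h import *
go(*casew(-18,40),.204,-82.3)
P,im,d=grab('wrist','w8');Q=caseQ(P,d)
hsv=cv2.cvtColor(im,cv2.COLOR_BGR2HSV).astype(int)
st('narrowTop',Q[box(Q,28,60,10,70,20,26)]); st('rib',Q[box(Q,-35,35,-10,3,12,20)])
m=(hsv[...,2]>90)&(hsv[...,1]<80)
for x0 in range(-70,60,10): st(str(x0+5),Q[m&box(Q,x0,x0+10,26,54,32+max(0,(x0+30)*.4),140)])
E
```

```text
t 11.33 q6 1.3 F [ 0.5 -0.3 -1.4] w 22.4 go: [-2.1  0.1 30.6] 0.0
narrowTop 393 pct2 [34.1 22.7 20.9] pct98 [43.1 57.  24.8] med [38.9 51.5 23.3]
rib 580 pct2 [-20.2  -8.7  12.3] pct98 [22.1 -4.6 16.9] med [ 1.8 -6.4 15.4]
-65 251 pct2 [-67.9  27.4  48.6] pct98 [-60.2  47.7  57.7] med [-63.3  37.3  54.5]
-55 284 pct2 [-59.8  27.5  52.1] pct98 [-50.1  48.3  63.6] med [-53.5  37.8  60.1]
-45 479 pct2 [-49.7  26.6  56.2] pct98 [-40.2  48.4  69. ] med [-44.9  37.3  64.6]
-35 553 pct2 [-39.8  26.7  62.9] pct98 [-30.2  48.1  74.8] med [-34.8  37.4  70.6]
-25 650 pct2 [-29.8  27.1  68.9] pct98 [-20.2  48.3  80.9] med [-24.9  37.8  76.4]
-15 671 pct2 [-19.9  27.1  74.6] pct98 [-10.9  48.4  86.1] med [-15.3  37.8  81.8]
-5 885 pct2 [-8.8 27.4 79.8] pct98 [ -0.2  51.9 133.7] med [-3.8 38.5 87.5]
5 1102 pct2 [ 0.3 28.4 81.8] pct98 [ 9.7 47.3 93.2] med [ 5.  37.8 90.1]
15 638 pct2 [10.1 30.4 87.5] pct98 [19.8 45.3 99.2] med [14.9 38.1 95.3]
25 903 pct2 [20.2 30.4 94.5] pct98 [ 29.9  44.9 104.9] med [ 25.8  38.1 101.6]
35 1436 pct2 [30.2 30.5 99.2] pct98 [ 39.8  44.7 108. ] med [ 34.9  37.5 105.1]
45 1152 pct2 [ 40.1  32.4 104. ] pct98 [ 49.8  42.5 110.9] med [ 44.6  37.5 108.5]
55 111 pct2 [ 50.1  34.6 104.2] pct98 [ 51.6  40.3 108.7] med [ 50.7  37.5 106.9]
```

send_rows --commands '[[[10, -2.1, 2.5, 0, 0], [10, -2.1, 2.5, 10, 0], [10, -2.1, 2.5, 20, 0], [10, -2.1, 2.5, 26, 0], [10, -2.1, 1.5, 29, 0], [10, -2.1, 0.5, 32, 0], [10, -2.1, 0.5, 32, 0]]]'

```text
time: 11.97
eef_pos: [0.446, 0.0191, 0.2036]
tool_rot: [3.141, 0.0, -1.436]
wrist_force: [-2.3, 0.6, 2.7]
grip_width: 0.0227
```

```bash
cat > hp.py <<'E'
from h import *
import sys
go(*casew(-11.5,40),.190,-82.3)
P,im,d=grab('wrist',sys.argv[1]);Q=caseQ(P,d)
hsv=cv2.cvtColor(im,cv2.COLOR_BGR2HSV).astype(int)
m=(hsv[...,2]>90)&(hsv[...,1]<80)
for x0 in (-75,-65,-55,-25,-15,-5,5,25,35,45,55,65): st(str(x0+5),Q[m&box(Q,x0,x0+10,28,52,26,140)])
E
python3 hp.py w9
```

```text
t 11.97 q6 1.3 F [-2.3  0.6  2.7] w 22.7 go: [ 0.  -6.2 13.6] 0.0
-70 32 pct2 [-67.7  35.5  26.1] pct98 [-65.   44.   27.3] med [-66.   40.5  26.5]
-60 217 pct2 [-64.8  31.8  26.1] pct98 [-55.3  47.8  32. ] med [-61.   39.9  28.3]
-50 460 pct2 [-54.7  29.4  27.5] pct98 [-45.1  50.1  36.9] med [-49.5  39.9  33.1]
-20 742 pct2 [-24.9  29.1  41. ] pct98 [-15.2  50.1  51.9] med [-19.8  39.5  48. ]
-10 561 pct2 [-14.8  29.4  46.1] pct98 [-5.2 50.1 56.3] med [-11.6  39.9  52.5]
0 1121 pct2 [-4.8 29.9 48.4] pct98 [ 4.7 50.1 58.8] med [ 0.  39.9 56. ]
10 918 pct2 [ 5.2 31.5 51.7] pct98 [13.9 48.5 61.9] med [ 9.1 40.2 58.7]
30 1090 pct2 [25.3 32.3 63.6] pct98 [34.9 47.  71.8] med [31.1 39.9 69.1]
40 1328 pct2 [35.2 33.1 66.3] pct98 [44.7 46.1 74.3] med [39.7 39.6 71.8]
50 861 pct2 [45.1 35.1 70.3] pct98 [53.6 44.1 76. ] med [48.7 39.6 73.9]
```

send_rows --commands '[[[10, 0, -2, 3, 0], [10, 0, -3.5, 6, 0], [10, 0, -5, 9, 0], [10, 0, -6, 12, 0], [10, 0, -6.2, 14, 0], [10, 0, -6.2, 14, 0], [10, 0, -6.2, 14, 0]]]'

```text
time: 12.6
eef_pos: [0.4537, 0.0199, 0.1909]
tool_rot: [-3.137, -0.0, -1.436]
wrist_force: [2.7, 3.2, 4.4]
grip_width: 0.023
```

```bash
python3 hp.py w10
```

```text
t 12.6 q6 1.31 F [2.7 3.2 4.4] w 23.0 go: [-0.2  1.5  0.9] 0.0
-50 205 pct2 [-48.1  29.6  26.4] pct98 [-45.1  50.2  33.8] med [-46.5  39.6  31.6]
-20 925 pct2 [-24.8  28.7  28.8] pct98 [-15.2  50.1  37.6] med [-19.9  39.6  35.4]
-10 994 pct2 [-14.8  28.7  30.9] pct98 [-5.2 49.9 39. ] med [-9.9 39.6 36.8]
0 791 pct2 [-4.9 28.9 31.6] pct98 [ 2.2 49.8 51. ] med [-1.3 39.6 37.9]
10 1165 pct2 [ 5.5 29.6 31.3] pct98 [14.7 49.5 40.2] med [10.1 39.6 38. ]
30 646 pct2 [25.1 32.  33.4] pct98 [34.9 46.6 40.6] med [30.  39.6 38.5]
40 730 pct2 [35.1 31.9 34.7] pct98 [44.8 46.4 42. ] med [40.1 39.9 39.8]
50 1095 pct2 [45.1 31.7 35.1] pct98 [55.  45.9 42.2] med [49.7 38.8 40.2]
60 793 pct2 [55.3 33.7 36.1] pct98 [64.8 43.9 41.5] med [59.6 38.9 39.6]
70 122 pct2 [65.1 35.3 36.4] pct98 [67.  42.4 41. ] med [66.1 38.9 39.1]
```

send_rows --commands '[[[10, 0, 0.5, 2, 0], [10, 0, 0.5, 3.5, 0], [10, 0, 0.5, 5, 0], [10, 0, 0.5, 5.5, 0], [10, 0, 0.5, 5.5, 0]]]'

```text
time: 13.07
eef_pos: [0.4539, 0.0196, 0.1861]
tool_rot: [-3.135, -0.001, -1.436]
wrist_force: [4.9, 3.2, 7.4]
grip_width: 0.0229
```

```bash
python3 hp.py w11
```

```text
t 13.07 q6 1.31 F [4.9 3.2 7.4] w 22.9 go: [-0.5  1.7 -3.9] 0.0
-50 8 pct2 [-46.3  28.9  26.1] pct98 [-45.1  49.8  28.1] med [-45.6  39.2  26.7]
-20 996 pct2 [-24.7  29.   26.6] pct98 [-15.2  49.7  34.3] med [-19.9  39.2  32.2]
-10 1048 pct2 [-14.8  28.7  26.9] pct98 [-5.2 49.2 34.3] med [-9.9 39.2 32.3]
0 1058 pct2 [-4.8 28.5 26.8] pct98 [ 4.3 49.4 77.8] med [-0.2 39.2 32.5]
10 917 pct2 [ 7.4 29.5 26.4] pct98 [14.8 48.7 33.9] med [11.  39.2 31.5]
30 655 pct2 [25.1 32.2 26.3] pct98 [34.4 45.6 31.4] med [29.7 39.5 29.7]
40 688 pct2 [35.4 32.1 26.3] pct98 [44.4 45.5 31.7] med [40.2 39.5 29.9]
50 889 pct2 [45.4 32.2 26.4] pct98 [54.6 45.1 31.6] med [49.8 38.8 29.3]
60 628 pct2 [55.  33.8 26.1] pct98 [64.8 43.4 29.8] med [59.4 38.8 27.8]
70 114 pct2 [65.1 35.8 26. ] pct98 [68.1 41.7 28. ] med [66.6 38.8 26.8]
```

send_rows --commands '[[[10, 0, 0.5, 1.2, 0], [10, 0, 0.5, 1.2, 0], [24, 0, 0.5, 0.5, 0], [44, 0, 0.5, 0, 0], [44, 0, 0.5, 0, 0], [44, 0, 0.5, -30, 0], [44, 0, 0.5, -70, 0], [44, 0, 0.5, -110, 0]]]'

```text
time: 13.78
eef_pos: [0.4496, 0.0198, 0.2936]
tool_rot: [3.136, 0.001, -1.436]
wrist_force: [1.0, -0.5, 0.0]
grip_width: 0.0445
```

```bash
python3 hp.py w12; python3 - <<'E'
from h import *
P,im,d=load('w12');Q=caseQ(P,d);st('jaw',Q[box(Q,-30,30,-80,-10,30,37)]);st('hp',Q[box(Q,-80,80,20,60,26,40)])
go(.41,.25,.36,-79.5)
E
```

```text
t 13.78 q6 1.3 F [ 1.  -0.5  0. ] w 44.5 go: [  0.2  -2.5 103.6] 0.0
-70 512 pct2 [-74.9  28.6  26.6] pct98 [-65.7  51.5  49.7] med [-74.3  40.1  38.4]
-60 279 pct2 [-64.6  29.5  26.3] pct98 [-55.1  49.9  33.8] med [-59.2  39.7  31.3]
-50 239 pct2 [-54.9  29.6  26.6] pct98 [-45.3  49.9  33.9] med [-51.3  39.7  31.7]
-20 369 pct2 [-24.8  29.1  26.2] pct98 [-15.2  49.6  34.1] med [-20.   39.7  31.9]
-10 374 pct2 [-14.9  29.3  26.6] pct98 [-5.2 49.9 34.1] med [-10.   39.7  32. ]
0 377 pct2 [-4.7 29.3 26.7] pct98 [ 4.6 49.4 34.4] med [-0.2 39.  31.8]
10 295 pct2 [ 7.3 30.3 26.5] pct98 [14.8 48.5 33.5] med [10.9 39.1 30.8]
30 223 pct2 [25.4 33.3 26.3] pct98 [34.7 45.2 30.5] med [30.3 39.1 28.7]
40 249 pct2 [35.3 33.4 26.4] pct98 [45.  45.5 30.7] med [40.2 39.1 28.7]
50 236 pct2 [45.6 33.3 26.2] pct98 [54.4 44.7 29.9] med [49.7 39.1 28.2]
60 122 pct2 [55.  35.2 26. ] pct98 [64.3 43.  28.3] med [58.4 39.1 26.9]
jaw 1615 pct2 [-24.9 -61.7  30.5] pct98 [ 23.8 -14.8  34.8] med [  1.6 -37.3  33.2]
hp 4645 pct2 [-74.7  26.4  26.3] pct98 [75.6 53.8 37.7] med [-11.4  39.1  30.6]
t 13.83 q6 1.3 F [7.  1.4 6. ] w 43.7 go: [-234.3   11.8  -57.2] -0.048
```

send_rows --commands '[[[44, -10, 0, -40, 0], [44, -60, 0, -75, -0.048], [44, -100, -1, -106, -0.048], [44, -140, -1.5, -106, -0.048], [44, -180, -1.5, -106, -0.048], [44, -210, -1.5, -106, -0.048], [44, -232, -1.5, -106, -0.048], [44, -232, -1.5, -106, -0.048]]]'

```text
time: 14.5
eef_pos: [0.42, 0.2541, 0.3998]
tool_rot: [3.141, 0.002, -1.383]
wrist_force: [-0.7, 0.4, -0.1]
grip_width: 0.0442
```

```bash
python3 - <<'E'
from h import *
go(.42,.25,.40,-79.5)
P,im,d=grab('wrist','w13'); X=cloud(P,d); hsv=cv2.cvtColor(im,cv2.COLOR_BGR2HSV).astype(int)
for tag in('w13','top0'):
    P,im,d=load(tag); X=cloud(P,d); hsv=cv2.cvtColor(im,cv2.COLOR_BGR2HSV).astype(int)
    m=(d>0)&(hsv[...,0]>100)&(hsv[...,0]<125)&(hsv[...,1]>110)&(X[...,2]>.02)&(abs(X[...,1]-.25)<.06)&(abs(X[...,0]-.43)<.11)
    n,lab,s,_=cv2.connectedComponentsWithStats(m.astype(np.uint8)); k=1+s[1:,4].argmax(); p=X[lab==k]
    a=np.radians(10.3); u=np.array([np.cos(a)*np.cos(np.radians(40)),np.sin(a)*np.cos(np.radians(40)),np.sin(np.radians(40))])
    w=np.array([-np.sin(a),np.cos(a),0]); nn=np.cross(u,w); O=np.array([.43,.255,.1])
    q=(p-O)@np.array([u,w,nn]).T*1000; print(tag,len(p),'img',s[k][:4])
    for x0 in range(-110,111,20):
        k2=(q[:,0]>=x0)&(q[:,0]<x0+20)
        if k2.sum()>4: print(x0+10,k2.sum(),'s',q[k2,0].min().round(1),q[k2,0].max().round(1),'w',np.percentile(q[k2,1],[1,99]).round(1),'n',np.percentile(q[k2,2],[10,50,90]).round(1))
E
```

```text
t 14.5 q6 1.77 F [-0.7  0.4 -0.1] w 44.2 go: [ 4.   0.7 -0.2] 0.004
w13 4382 img [308  78  37 155]
-100 30 s -95.3 -90.2 w [-11.7   8.5] n [-3.1 -2.7 -2.2]
-80 263 s -89.9 -70.0 w [-16.3  13.8] n [-2.9 -2.4 -2. ]
-60 327 s -70.0 -50.0 w [-16.6  13.6] n [-2.9 -2.5 -2. ]
-40 391 s -49.9 -30.0 w [-16.5  14.6] n [-2.9 -2.4 -2. ]
-20 366 s -30.0 -10.1 w [-16.4  14.7] n [-2.9 -2.4 -1.9]
0 345 s -10.0 9.9 w [-15.   13.8] n [-2.4  3.9  4.5]
20 409 s 10.1 30.0 w [-10.2   8.8] n [3.4 4.  4.6]
40 490 s 30.1 50.0 w [-10.    9.1] n [3.3 4.  4.6]
60 633 s 50.0 70.0 w [-10.2   8.8] n [3.3 4.1 4.8]
80 559 s 70.0 89.9 w [-11.2  10.2] n [1.1 4.  4.7]
100 569 s 90.0 96.6 w [-10.7  10.3] n [-3.   3.1  4.7]
top0 483 img [228 214  25  54]
-100 9 s -95.2 -90.2 w [-8.5  9.1] n [-1.4  0.   1.5]
-80 47 s -88.8 -70.3 w [-15.   13.5] n [-1.3  0.6  1.9]
-60 62 s -69.4 -50.1 w [-15.4  14.2] n [-1.3  0.4  2.3]
-40 62 s -49.7 -30.3 w [-15.6  15.6] n [-1.7  0.3  2.6]
-20 57 s -29.7 -10.5 w [-15.6  14.3] n [-1.5  0.1  2. ]
0 43 s -9.8 9.5 w [-10.5  12.4] n [4.2 6.3 8.4]
20 43 s 10.1 29.8 w [-9.3  8.6] n [4.7 6.7 8.4]
40 46 s 30.1 48.9 w [-9.7  9.4] n [4.6 6.6 8.2]
60 51 s 50.2 70.0 w [-9.5 10. ] n [3.9 5.8 8.4]
80 37 s 70.3 89.7 w [-10.3  11.1] n [1.8 6.2 8.2]
100 26 s 90.0 95.9 w [-9.4  9.6] n [-0.   4.6  7.6]
```

View pics/w13.png

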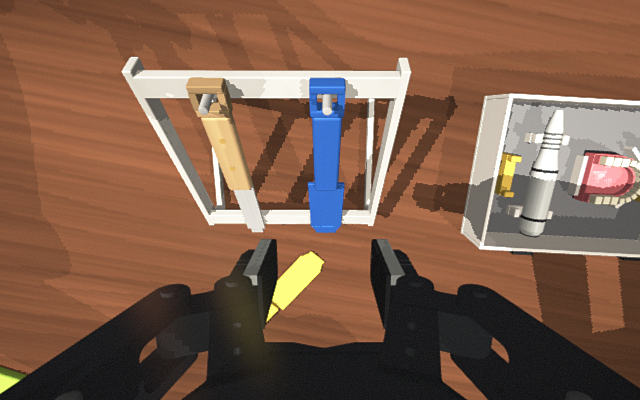

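send_rows --commands '[[[44, 1.8, -19.8, 10, 0.008], [44, 1.8, -19.8, 45, 0.008], [44, 1.8, -19.8, 80, 0.008], [44, 1.8, -19.8, 110, 0.008], [44, 1.8, -19.8, 124, 0.008], [44, 1.8, -19.8, 129, 0.008], [44, 1.8, -19.8, 129, 0.008], [44, 1.8, -19.8, 129, 0.008]]]'

```text
time: 15.22
eef_pos: [0.4417, 0.2511, 0.2719]
tool_rot: [-3.141, -0.0, -1.397]
wrist_force: [1.2, 0.1, 0.5]
grip_width: 0.0439
```

```bash
python3 -c "
from h import *
go(.4398,.2560,.271,-79.7)"
```

```text
t 15.22 q6 1.76 F [1.2 0.1 0.5] w 43.9 go: [-5.1  1.   0.9] -0.006
```

send_rows --commands '[[[44, -5, 1, 0.5, -0.006], [44, -5, 1, 0.5, -0.006], [44, -5, 1, 0.5, -0.006]]]'

```text
time: 15.47
eef_pos: [0.4398, 0.2568, 0.2723]
tool_rot: [-3.139, 0.0, -1.389]
wrist_force: [0.3, -0.2, -0.5]
grip_width: 0.0437
```

```bash
python3 -c "
from h import *
go(.4398,.2560,.271,-79.7)"
```

```text
t 15.47 q6 1.76 F [ 0.3 -0.2 -0.5] w 43.7 go: [0.8 0.1 1.3] 0.002
```

send_rows --commands '[[[5, 0, 0, 0, 0], [5, 0, 0, 0, 0], [5, 0, 0, 0, 0], [5, 0, 0, 0, 0], [5, 0, 0, 0, 0], [5, 0, 0, 0, 0]]]' --newtons 30

```text
time: 15.97
eef_pos: [0.4395, 0.2566, 0.2715]
tool_rot: [-3.141, 0.0, -1.39]
wrist_force: [-2.6, 0.4, 5.3]
grip_width: 0.0192
```

```bash
python3 -c "
from h import *
go(.4398,.2560,.271,-79.7)"
```

```text
t 15.97 q6 1.76 F [-2.6  0.4  5.3] w 19.2 go: [ 0.6 -0.2  0.5] 0.001
```

send_rows --commands '[[[5, 0, -1.2, -1, 0], [5, 0, -2.5, -2.1, 0], [5, 0, -0.5, -4.5, 0], [5, 0, 4, -10, 0], [5, 0, 10, -17, 0], [5, 0, 17, -25.5, 0], [5, 0, 23, -32.5, 0], [5, 0, 26, -36, 0]]]'

```text
time: 16.63
eef_pos: [0.4133, 0.2517, 0.3084]
tool_rot: [-3.14, 0.0, -1.39]
wrist_force: [-0.2, -0.4, -0.1]
grip_width: 0.0193
```

send_rows --commands '[[[5, 0, 4, -20, 0], [5, 0, 4, -50, 0], [5, 0, 4, -90, 0], [5, 0, 4, -100, 0], [5, 0, 4, -100, 0]]]'

```text
time: 17.05
eef_pos: [0.4107, 0.2514, 0.4117]
tool_rot: [-3.133, 0.002, -1.39]
wrist_force: [1.3, -0.0, -1.2]
grip_width: 0.0191
```

```bash
python3 - <<'E'
from h import *
go(*casew(0,12),.36,7.7)
P,im,d=grab('wrist','w14')
Rc=np.array([[1,0,0],[0,.965,.262],[0,-.262,.965]]); tc=np.array([.0003,-.0661,.0312])
K=np.array(P['K']);v,u=np.mgrid[:400,:640]
C=np.stack([(u-K[0,2])/K[0,0]*d,(v-K[1,2])/K[1,1]*d,d],-1); L=(C@Rc.T+tc)*1000
hsv=cv2.cvtColor(im,cv2.COLOR_BGR2HSV).astype(int)
m=(d>0)&(hsv[...,0]>100)&(hsv[...,0]<125)&(hsv[...,1]>110)&(L[...,2]<300)&(abs(L[...,0])<30)
for y0 in range(-90,90,10):
    k=m&(L[...,1]>=y0)&(L[...,1]<y0+10)
    if k.sum()>5: print(y0+5,k.sum(),'y',L[k][:,1].min().round(1),L[k][:,1].max().round(1),'x',np.percentile(L[k][:,0],[2,98]).round(1),'z',np.percentile(L[k][:,2],[3,50]).round(1))
X=cloud(P,d); a=np.radians(10.3)
# knife check
k=(d>0)&(hsv[...,0]>5)&(hsv[...,0]<25)&(hsv[...,1]>80)&(X[...,2]>.06)&(abs(X[...,1]-.33)<.04)&(abs(X[...,0]-.45)<.09)
st('knife',X[k]*1000)
E
```

```text
t 17.05 q6 1.78 F [ 1.3 -0.  -1.2] w 19.1 go: [263.7  -9.3  51.7] -1.524
-65 2513 y -66.4 -60.0 x [-10.1  10.4] z [107.2 110.3]
-55 2492 y -60.0 -50.0 x [-10.3  10.7] z [107.5 111.1]
-45 2303 y -50.0 -40.0 x [-10.   10.4] z [116.6 120.9]
-35 1324 y -40.0 -30.0 x [-8.9  9.3] z [124.4 128.4]
-25 995 y -30.0 -20.0 x [-9.   9.4] z [132.9 136.7]
-15 764 y -20.0 -10.1 x [-9.3  9.7] z [141.3 145.2]
-5 595 y -10.0 -0.0 x [-8.9  9.7] z [149.7 153.6]
5 514 y 0.0 10.0 x [-9.3  9.9] z [148.8 161.7]
15 326 y 10.0 18.0 x [-9.4  9.9] z [155.1 169.3]
25 89 y 20.8 30.0 x [-11.   11.5] z [184.9 190.3]
35 331 y 30.0 40.0 x [-11.7  12.2] z [191.7 195.4]
45 317 y 40.0 50.0 x [-13.   13.5] z [199.9 203.9]
55 285 y 50.0 59.9 x [-14.3  14.8] z [208.6 212.4]
65 246 y 60.0 70.0 x [-14.5  15.3] z [216.8 220.5]
75 167 y 70.0 79.3 x [-12.3  13.1] z [225.1 228. ]
knife 4099 pct2 [410.2 292.7 100.6] pct98 [489.5 348.  311.5] med [446.7 329.  148.6]
```

View pics/w14.png

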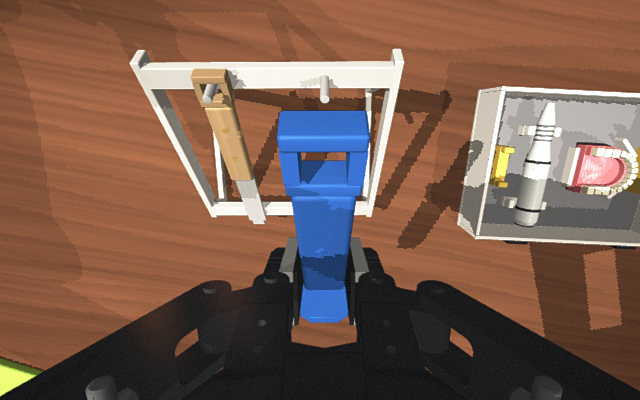

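send_rows --commands '[[[5, 287, -8, 0, -1.524], [5, 287, -8, 0, -1.524], [5, 287, -8, 0, -1.524], [5, 287, -8, 0, -1.524], [5, 287, -8, 0, -1.524], [5, 287, -8, 0, -1.524], [5, 287, -8, 0, -1.524], [5, 287, -8, 0, -1.524]]]'

```text
time: 17.77
eef_pos: [0.4681, -0.0278, 0.4046]
tool_rot: [3.141, 0.003, -0.528]
wrist_force: [1.1, 0.4, 0.3]
grip_width: 0.0192
```

```bash
python3 -c "
from h import *
go(*casew(0,-11.6),.32,7.7)"
```

```text
t 17.77 q6 0.3 F [1.1 0.4 0.3] w 19.2 go: [ 3.   0.5 84.6] -0.662
```

send_rows --commands '[[[5, 3, 0.5, 0, -0.125], [5, 3, 0.5, 0, -0.25], [5, 3, 0.5, 10, -0.375], [5, 3, 0.5, 30, -0.5], [5, 3, 0.5, 60, -0.62], [5, 3, 0.5, 85, -0.662], [5, 3, 0.5, 85, -0.662], [5, 3, 0.5, 85, -0.662]]]'

```text
time: 18.43
eef_pos: [0.4697, -0.0277, 0.3192]
tool_rot: [-3.139, 0.006, 0.127]
wrist_force: [-0.3, -0.8, -1.0]
grip_width: 0.0199
```

```bash
cat > sp.py <<'E'
from h import *
import sys
go(*casew(0,-11.6),.276,7.7)
P,im,d=grab('wrist',sys.argv[1]);Q=caseQ(P,d)
hsv=cv2.cvtColor(im,cv2.COLOR_BGR2HSV).astype(int)
m=(hsv[...,0]>100)&(hsv[...,0]<125)&(hsv[...,1]>110)
for y0 in range(-110,110,10): st(str(y0+5),Q[m&box(Q,-40,40,y0,y0+10,30,260)])
Y=(hsv[...,0]>20)&(hsv[...,0]<35)&(hsv[...,1]>150)
st('yel+',Q[Y&box(Q,-40,40,70,104,30,60)]); st('yel-',Q[Y&box(Q,-45,45,-104,-70,30,60)])
w=np.hypot(Q[...,0],0); st('wall x-',Q[box(Q,-82,-70,-60,60,48,52)]); st('wall x+',Q[box(Q,70,82,-60,60,48,52)])
E
python3 sp.py w15
```

```text
t 18.43 q6 -0.35 F [-0.3 -0.8 -1. ] w 19.9 go: [ 0.5  2.1 43.2] -0.007
-85 142 pct2 [-14.2 -89.6  85.4] pct98 [  9.7 -80.7  92.9] med [ -2.2 -83.9  90. ]
-75 257 pct2 [-17.1 -79.8  93.5] pct98 [ 12.6 -70.2 101.9] med [ -2.1 -75.1  98.1]
-65 293 pct2 [-17.  -69.9 102.3] pct98 [ 12.2 -60.1 110.4] med [ -2.6 -64.9 106.4]
-55 301 pct2 [-15.4 -59.5 110.8] pct98 [ 11.  -50.1 118.6] med [ -2.4 -54.6 114.8]
-45 331 pct2 [-14.1 -49.8 118.9] pct98 [ 10.1 -40.2 127.2] med [ -1.8 -44.9 123. ]
-35 113 pct2 [-13.3 -39.9 127. ] pct98 [  9.3 -32.  134. ] med [ -2.3 -38.3 128.5]
-25 291 pct2 [-11.3 -27.2 145.7] pct98 [  8.  -20.3 157.9] med [ -2.  -23.4 149.5]
-15 489 pct2 [-11.3 -19.8 152.3] pct98 [  8.  -10.3 170.2] med [ -1.5 -15.1 157. ]
-5 590 pct2 [-10.8  -9.8 160.8] pct98 [  7.8  -0.3 169. ] med [ -1.6  -4.8 165.1]
5 751 pct2 [-10.7   0.3 169. ] pct98 [  7.9   9.8 177.6] med [ -1.3   5.3 173.6]
15 961 pct2 [-10.4  10.2 177.7] pct98 [  7.6  19.8 186. ] med [ -1.2  15.4 182.2]
25 1294 pct2 [-10.3  20.3 186.1] pct98 [  7.7  29.8 194.5] med [ -1.4  25.4 190.5]
35 2207 pct2 [-11.2  30.3 194.3] pct98 [  9.   39.8 202.7] med [ -1.2  36.2 198.4]
45 2430 pct2 [-11.6  40.2 193.3] pct98 [  9.4  49.9 211.6] med [ -1.1  45.5 207.2]
55 2674 pct2 [-11.3  50.2 205. ] pct98 [  9.3  56.8 212.4] med [ -0.8  53.4 209.3]
yel+ 102 pct2 [-18.9  82.5  32.7] pct98 [21.5 90.  47.9] med [ 2.7 82.7 35.2]
wall x- 943 pct2 [-81.3 -58.   48.1] pct98 [-74.3  59.   50.8] med [-76.4   7.   49.3]
wall x+ 860 pct2 [ 75.3 -56.7  48.2] pct98 [79.3 58.  50.8] med [77.   6.  49.5]
```

send_rows --commands '[[[5, 2.5, 2, 5, -0.007], [5, 2.5, 2, 20, -0.007], [5, 2.5, 2, 33, -0.007], [5, 2.5, 2, 40, -0.007], [5, 2.5, 2, 43, -0.007], [5, 2.5, 2, 45, -0.007], [5, 2.5, 2, 45, -0.007]]]' --newtons 20

```text
time: 19.07
eef_pos: [0.4741, -0.0298, 0.2774]
tool_rot: [3.141, -0.001, 0.136]
wrist_force: [0.0, 0.7, -1.2]
grip_width: 0.0192
```

```bash
python3 sp.py w16
```

```text
t 19.07 q6 -0.36 F [ 0.   0.7 -1.2] w 19.2 go: [-3.6 -0.6  1.4] 0.002
-95 33 pct2 [ -5.6 -93.1  43.4] pct98 [ 13.7 -90.1  46.4] med [  4.2 -90.6  45.7]
-85 191 pct2 [ -9.2 -89.2  46.7] pct98 [ 17.3 -80.2  54.8] med [  4.1 -84.4  51. ]
-75 256 pct2 [-10.9 -79.5  54.9] pct98 [ 18.9 -70.1  62.8] med [  4.4 -75.   58.9]
-65 297 pct2 [-10.4 -69.9  63.1] pct98 [ 17.8 -60.1  71.3] med [  3.4 -64.9  67.2]
-55 309 pct2 [ -9.3 -59.7  71.6] pct98 [ 16.7 -50.1  79.6] med [  4.  -54.8  75.6]
-45 327 pct2 [ -8.1 -49.9  79.9] pct98 [ 15.6 -40.5  87.9] med [  3.4 -45.   83.8]
-35 39 pct2 [ -7.4 -39.9  88.1] pct98 [ 14.8 -30.  104.7] med [  2.9 -33.6  93.4]
-25 433 pct2 [ -6.1 -29.8 105. ] pct98 [ 13.2 -20.3 129.1] med [  3.8 -24.2 109.5]
-15 505 pct2 [ -5.7 -19.8 113.3] pct98 [ 13.  -10.2 121.5] med [  3.8 -14.6 117.7]
-5 626 pct2 [ -5.8  -9.8 121.4] pct98 [ 13.   -0.2 129.9] med [  3.3  -4.7 125.8]
5 810 pct2 [ -5.6   0.2 129.9] pct98 [ 12.7   9.9 138.3] med [  3.7   5.3 134.2]
15 1045 pct2 [ -5.7  10.2 138.2] pct98 [ 12.5  19.8 146.5] med [  3.3  15.4 142.6]
25 1473 pct2 [ -5.6  20.3 146.5] pct98 [ 12.6  29.7 154.3] med [  3.3  25.5 151.2]
35 2563 pct2 [ -7.   30.5 151.5] pct98 [ 13.7  39.8 163.1] med [  3.3  35.7 156.8]
45 2754 pct2 [ -7.1  40.4 162.3] pct98 [ 13.8  49.8 170.5] med [  3.3  46.6 168.3]
55 1541 pct2 [ -6.9  50.  162.9] pct98 [ 13.5  53.9 168.5] med [  3.5  52.  165.6]
yel+ 202 pct2 [-19.4  82.5  31.9] pct98 [20.9 90.4 48.9] med [ 0.8 82.8 37.3]
yel- 34 pct2 [-14.1 -93.   38.8] pct98 [ 24.1 -85.1  49.3] med [ 20.5 -90.7  47.8]
wall x- 1365 pct2 [-81.5 -55.8  48.1] pct98 [-74.2  58.8  50.8] med [-76.3  10.3  49.3]
wall x+ 1198 pct2 [ 75.2 -52.5  48.1] pct98 [79.1 57.9 50.9] med [76.9  8.8 49.5]
```

send_rows --commands '[[[5, -3, -0.6, 0, 0], [5, -3, -0.6, 1.5, 0], [5, -3, -6.1, 8.2, 0], [5, -3, -10.9, 15.8, 0], [5, -3, -15, 24, 0], [5, -3, -18.6, 32, 0], [5, -3, -18.6, 32, 0]]]'

```text
time: 19.7
eef_pos: [0.4678, -0.0106, 0.2435]
tool_rot: [-3.141, 0.001, 0.137]
wrist_force: [0.7, 2.2, 2.2]
grip_width: 0.0194
```

```bash
python3 sp.py w17
```

```text
t 19.7 q6 -0.33 F [0.7 2.2 2.2] w 19.4 go: [  0.   19.3 -32.5] 0.003
-55 181 pct2 [-13.1 -55.   56.4] pct98 [ 13.7 -50.1  59. ] med [  0.1 -51.7  57.9]
-45 632 pct2 [-15.1 -49.9  58.4] pct98 [ 15.1 -40.2  62.5] med [  0.  -45.1  60.3]
-35 656 pct2 [-14.4 -39.8  62. ] pct98 [ 14.4 -30.3  65.9] med [ -0.5 -35.4  63.9]
-25 614 pct2 [-12.2 -29.9  65.5] pct98 [ 11.5 -20.4  69.7] med [ -0.1 -25.1  67.6]
-15 304 pct2 [-11.3 -19.8  69.5] pct98 [ 10.4 -10.1  80.3] med [ -0.6 -12.5  78.7]
-5 701 pct2 [-10.   -9.8  79.4] pct98 [  9.3  -0.3 100.6] med [-0.1 -4.6 81.8]
5 760 pct2 [-9.9  0.2 83.1] pct98 [ 9.1  9.8 87.5] med [-0.6  5.2 85.4]
15 895 pct2 [-9.8 10.3 86.3] pct98 [  9.1  19.8 143.3] med [-0.2 15.4 89.1]
25 967 pct2 [-9.8 20.3 90. ] pct98 [ 8.9 29.8 95. ] med [-0.6 25.1 92.6]
35 1140 pct2 [-9.8 30.2 93.9] pct98 [ 8.7 39.8 98.5] med [-0.7 35.2 96.2]
45 1309 pct2 [-9.9 40.2 97.3] pct98 [  8.8  49.7 102.1] med [-0.7 45.2 99.9]
55 1556 pct2 [ -9.8  50.2 101.2] pct98 [  8.5  59.8 105.4] med [ -0.7  55.2 103.5]
65 1903 pct2 [-11.3  60.2 100. ] pct98 [  9.7  69.7 109.3] med [ -0.7  65.  106.4]
75 1407 pct2 [-11.6  70.3 105.6] pct98 [  9.8  79.8 113.3] med [ -1.   76.5 111.2]
85 1352 pct2 [-11.   80.  105.8] pct98 [  9.3  85.7 114.3] med [ -0.7  82.4 112.5]
yel+ 160 pct2 [-20.1  82.7  39.1] pct98 [21.2 92.3 49.7] med [18.5 85.9 48.2]
wall x- 1444 pct2 [-81.4 -57.1  48.1] pct98 [-74.2  58.8  50.6] med [-76.3  21.9  49.3]
wall x+ 1310 pct2 [ 75.1 -55.9  48.1] pct98 [79.1 58.7 50.8] med [76.8 19.  49.5]
```

send_rows --commands '[[[5, 0.8, -1, 7, 0], [5, 0.8, -2.3, 15, 0], [5, 0.8, -3, 22, 0], [5, 0.8, -3.5, 27, 0], [5, 0.8, -3.7, 30, 0], [5, 0.8, -3.7, 31, 0], [5, 0.8, -3.7, 31, 0]]]'

```text
time: 20.33
eef_pos: [0.4684, -0.0079, 0.2134]
tool_rot: [-3.141, 0.001, 0.136]
wrist_force: [0.4, 1.1, 1.2]
grip_width: 0.0191
```

```bash
python3 sp.py w18
```

```text
t 20.33 q6 -0.32 F [0.4 1.1 1.2] w 19.1 go: [ -0.9  21.9 -62.6] 0.002
-35 444 pct2 [-13.9 -35.3  46.1] pct98 [ 15.6 -30.1  48.3] med [  0.8 -32.   47.2]
-25 1020 pct2 [-14.1 -29.8  46.6] pct98 [ 15.4 -20.3  48.8] med [  0.4 -25.3  47.7]
-15 496 pct2 [-10.5 -19.9  47.4] pct98 [ 11.7 -10.1  55.8] med [  0.8 -13.5  53.7]
-5 848 pct2 [-9.  -9.8 53.9] pct98 [10.2 -0.2 57.1] med [ 0.3 -4.7 55.5]
5 951 pct2 [-9.1  0.2 54.9] pct98 [10.2  9.8 84.2] med [ 0.8  5.  56.2]
15 986 pct2 [-9.  10.2 55.3] pct98 [ 10.   19.8 111.9] med [ 0.3 15.1 56.9]
25 1098 pct2 [-9.  20.2 55.9] pct98 [ 10.3  29.7 129.2] med [ 0.7 24.9 57.5]
35 1101 pct2 [-8.8 30.2 56.6] pct98 [ 9.9 39.8 59.6] med [ 0.3 35.  58.2]
45 1174 pct2 [-8.8 40.1 57.6] pct98 [ 9.4 49.8 60.1] med [ 0.3 45.1 58.9]
55 1281 pct2 [-9.  50.2 58. ] pct98 [ 9.6 59.7 61. ] med [ 0.3 55.1 59.6]
65 1443 pct2 [-9.4 60.2 58.3] pct98 [10.2 69.7 61.6] med [ 0.3 65.2 60.1]
75 1028 pct2 [-10.5  70.   52.8] pct98 [10.9 79.8 62.3] med [-0.1 73.3 60.8]
85 1326 pct2 [-10.2  80.4  60. ] pct98 [10.6 89.8 63. ] med [ 0.2 86.5 61.7]
95 35 pct2 [-2.  90.1 60.1] pct98 [ 9.7 90.3 62.3] med [ 4.1 90.2 61.1]
yel+ 1423 pct2 [-19.6  82.7  34.3] pct98 [20.9 92.3 49.7] med [ 3.1 85.9 46.4]
wall x- 1700 pct2 [-81.2  -9.6  48.1] pct98 [-74.1  58.9  50.7] med [-76.2  31.7  49.3]
wall x+ 1559 pct2 [75.  -8.9 48.1] pct98 [79.2 58.7 50.7] med [76.8 28.5 49.5]
```

send_rows --commands '[[[5, 0, -2, 1, 0], [5, 0, -4, 2.5, 0], [5, 0, -4, 4, 0], [5, 0, -4, 5.5, 0], [5, 0, -4, 6.3, 0], [5, 0, -4, 6.3, 0]]]'

```text
time: 20.88
eef_pos: [0.4681, -0.0038, 0.2075]
tool_rot: [-3.141, -0.0, 0.136]
wrist_force: [0.6, 0.5, 2.1]
grip_width: 0.0191
```

```bash
python3 sp.py w19
```

```text
t 20.88 q6 -0.31 F [0.6 0.5 2.1] w 19.1 go: [ -1.1  26.  -68.5] 0.002
-25 912 pct2 [-14.  -28.5  42.8] pct98 [ 16.1 -20.2  45. ] med [  0.8 -23.8  43.9]
-15 689 pct2 [-12.5 -19.9  42.9] pct98 [ 15.  -10.7  45.1] med [  1.2 -17.   44. ]
-5 801 pct2 [-8.6 -9.5 48.4] pct98 [10.6 -0.2 51.5] med [ 0.8 -4.5 50.4]
5 948 pct2 [-8.7  0.4 49.2] pct98 [10.6  9.7 70.1] med [ 1.2  5.2 50.6]
15 991 pct2 [-8.6 10.1 49.3] pct98 [10.5 19.8 51.9] med [ 0.7 15.  50.7]
25 1089 pct2 [-8.6 20.3 49. ] pct98 [ 10.4  29.8 119.2] med [ 1.1 24.9 50.8]
35 1117 pct2 [-8.7 30.2 49.2] pct98 [10.5 39.8 52.6] med [ 0.7 34.9 50.9]
45 1131 pct2 [-8.3 40.2 49.5] pct98 [10.  49.8 52.2] med [ 0.7 45.1 50.9]
55 1217 pct2 [-8.4 50.2 49.6] pct98 [10.2 59.8 52.3] med [ 0.7 55.1 51.1]
65 1318 pct2 [-8.7 60.2 49.2] pct98 [10.  69.8 52.4] med [ 0.7 65.  51. ]
75 1209 pct2 [-9.9 70.1 46.2] pct98 [11.2 79.8 52.5] med [ 0.6 74.  51.2]
85 873 pct2 [-10.   80.2  46.7] pct98 [11.2 90.  52.7] med [-0.5 86.2 51.3]
95 735 pct2 [-9.8 90.1 50.3] pct98 [11.  94.1 52.8] med [ 0.6 92.1 51.4]
yel+ 1807 pct2 [-19.6  82.9  38.6] pct98 [20.7 92.3 49.5] med [ 1.4 86.8 40.8]
wall x- 1721 pct2 [-81.4  -3.7  48.1] pct98 [-74.   59.3  50.7] med [-76.2  34.3  49.3]
wall x+ 1525 pct2 [74.8 -3.2 48.2] pct98 [79.2 58.9 50.7] med [76.8 30.2 49.4]
```

send_rows --commands '[[[5, 0, -0.5, 1.2, 0], [5, 0, -0.5, 1.2, 0], [24, 0, -0.5, 0.7, 0], [36, 0, -0.5, 0, 0], [36, 0, -0.5, 0, 0], [36, 0, -0.5, -10, 0], [36, 0, -0.5, -40, 0], [36, 0, -0.5, -80, 0]]]'

```text
time: 21.6
eef_pos: [0.4661, -0.0031, 0.2858]
tool_rot: [-3.139, 0.007, 0.136]
wrist_force: [1.7, 0.2, -0.2]
grip_width: 0.0358
```

send_rows --commands '[[[36, 0, -20, -40, 0], [36, 0, -50, -70, 0], [36, 0, -50, -70, 0], [36, 0, -50, -70, 0]]]'

```text
time: 21.93
eef_pos: [0.4617, 0.0472, 0.3609]
tool_rot: [3.141, -0.006, 0.138]
wrist_force: [-0.5, -0.1, -0.9]
grip_width: 0.0362
```

```bash
python3 sp.py w20; python3 - <<'E'
from h import *
P,im,d=load('w20');Q=caseQ(P,d)
st('jawL',Q[box(Q,-30,-15,-80,-10,24,37)]);st('jawR',Q[box(Q,15,30,-80,-10,24,37)])
st('hpbody',Q[box(Q,-60,-14,20,60,32,36)]);st('hpnose',Q[box(Q,25,48,20,60,28,36)])
T,ti,td=grab('top','t20')
cv2.imwrite('pics/fin.png',np.vstack([cv2.resize(im,(560,350)),cv2.resize(ti[140:290,180:420],(400,250)).copy() if 0 else cv2.resize(ti[140:290,180:516],(560,250))]))
E
```

```text
t 21.93 q6 -0.21 F [-0.5 -0.1 -0.9] w 36.2 go: [-2.  77.4 84.9] 0.004
-95 83 pct2 [ -8.8 -94.8  41.6] pct98 [ 11.9 -90.1  44.2] med [  1.5 -92.3  43.1]
-85 214 pct2 [-11.8 -89.7  41.8] pct98 [ 14.8 -80.3  44.5] med [  1.5 -84.2  43.2]
-75 264 pct2 [-13.8 -79.7  41.8] pct98 [ 16.8 -70.2  44.6] med [  1.5 -74.8  43.3]
-65 262 pct2 [-13.7 -69.9  41.9] pct98 [ 16.6 -60.3  44.4] med [  1.5 -65.2  43.3]
-55 270 pct2 [-13.6 -59.8  41.9] pct98 [ 16.5 -50.3  44.4] med [  1.4 -55.3  43.3]
-45 277 pct2 [-13.5 -49.9  41.8] pct98 [ 16.3 -40.2  44.4] med [  1.4 -45.2  43.1]
-35 282 pct2 [-13.4 -39.8  41.8] pct98 [ 16.2 -30.2  44.4] med [  1.4 -35.   43.2]
-25 294 pct2 [-13.5 -29.8  41.9] pct98 [ 16.1 -20.1  44.8] med [  1.4 -25.   43.1]
-15 242 pct2 [-13.4 -19.9  41.8] pct98 [ 16.  -10.4  44.4] med [  1.4 -15.9  43.2]
-5 199 pct2 [-9.4 -9.8 42.6] pct98 [13.1 -0.2 50.6] med [ 1.3 -5.2 49.4]
5 197 pct2 [-8.1  0.1 47.6] pct98 [ 9.8  9.6 50.9] med [ 0.4  5.  49.5]
15 208 pct2 [-8.  10.2 48.2] pct98 [10.6 19.6 51.2] med [ 1.3 15.  49.5]
25 223 pct2 [-7.9 20.2 47.8] pct98 [10.5 29.9 51. ] med [ 1.3 25.1
[... 473 characters left out ...]
7] pct98 [10.7 94.7 50.8] med [ 0.3 93.1 49.1]
yel+ 91 pct2 [-18.3  83.6  30.7] pct98 [19.7 92.8 48.2] med [ 2.  86.4 39.9]
yel- 283 pct2 [-24.7 -91.9  30.7] pct98 [ 25.  -82.5  49.5] med [-15.2 -83.9  40. ]
wall x- 393 pct2 [-81.2 -15.9  48.1] pct98 [-74.2  59.3  50.9] med [-76.3  26.8  49.3]
wall x+ 307 pct2 [75.4 -6.5 48.2] pct98 [79.3 58.6 50.8] med [77.3 28.3 49.5]
jawL 352 pct2 [-25.9 -53.9  24.7] pct98 [-16.1 -13.9  34.7] med [-20.7 -30.2  33. ]
jawR 216 pct2 [ 16.5 -50.1  24.6] pct98 [ 23.9 -13.6  34.8] med [ 20.6 -26.2  33.2]
hpbody 471 pct2 [-59.  34.  32.] pct98 [-14.5  45.9  34.4] med [-36.9  40.1  33. ]
hpnose 218 pct2 [25.5 34.2 28. ] pct98 [47.6 44.2 30.8] med [36.7 39.4 29.2]
```

View pics/fin.png

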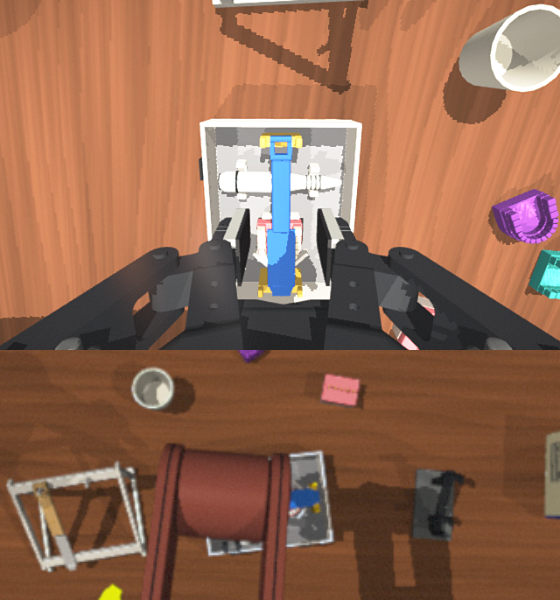

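The picture shows the spatula lying in both yellow rests (at 282,145 and 280,285), with the handpiece and jaw beneath it. The knife is still hanging, the cup and bur box are where they were, and the gripper is clear. I'm handing the job in.

```bash
python3 -c "
from h import *
s=manip.read_state();print(s['time'],s['wrist_force']);print(manip.sign_off())"
```

```text
22.0333 [-0.31496264 -1.01092454  0.55368202]
the job is handed in; nothing more can be done
None
```

The kit is packed and handed in at about 22 s of robot time (limit 72 s), with the gripper clear of everything. I laid the jaw first, then the handpiece, and the spatula last.

My last checks came from the wrist camera's depth picture and one top view, given here in the case's frame:

- **Jaw:** It lies flat with its top about 33–34 mm up. It sits within about 1 mm of the pocket centre, with the front teeth towards the blade end.
- **Handpiece:** It is level, with the body's top about 34 mm up and the nose's top 30–31 mm, and the nose in the narrow rest. It was still tilted 30° when I set it down, so I levelled it by pivoting it in a light grip against the wide rest.
- **Spatula:** It lies flat along its whole length, from y −95 to +95 mm, about 1 mm off centre. The handle end is in the narrower rest.
- **Knife, cup and bur box:** The knife still hangs on its peg, and the cup and bur box look unmoved. I judged this by eye in the last pictures and did not measure it again.

- **Camera disagreement:** The top and wrist cameras disagreed by 2–4 mm on where the case is. I went with the wrist camera, and everything fitted.
- **Highest force seen:** The highest wrist reading was about 22 N, when the jaw met the case floor. I only had readings at the end of each move.

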